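# Swap the tester vials in a locked display cabinet

## Task

Unlock the tester cabinet by drawing the blue-knobbed pin and parking it in the notch on the cabinet's side, then swing the door wide open. Put every used vial (red cap) from the door's rack into the red returns stand and every fresh vial (green cap) from the dark wooden stand into the door's rack, each pushed fully down and upright. Then shut the door completely, put the pin back fully home in its lock bore, and leave everything else on the counter alone.

Things in the scene. Friction and masses are not known exactly. Their poses are not given: they have to be found in the camera images.
- door (a joint): Door angle, rad: 0 shut, grows as it opens, stops at 1.75; no spring, light friction (1 N at the handle), stays where left. Wooden cabinet 280 wide, 140 deep, 182 mm high, clear roof, front to the robot. The door (panel 250 wide, 12 thick, 20 to 174 mm above the table) hinges on its left (+y) edge; its right edge swings towards the robot, clockwise from above
- door_hinge (a point): Point on the door's upright hinge axis, 100 mm above the table. Turns with the door: its y axis runs along the door from the free edge to the hinge, its x axis through the panel to its inner side (into the cabinet when shut). The inner side carries a white rack of four holes that swings out with the door; at about 90 degrees it lies in front of the cabinet, reachable from above
- door_handle (a point): Near the top of the brass door handle, an upright round bar 14 mm thick, its rounded tip 178 mm above the table (this point 7 mm lower), free from 107 mm up; one cross bar at 100 mm holds it. It stands 40 mm in front of the door's front face: 225 mm along the door from the hinge axis and 46 mm across. Pinch it from above, fingers either side; it turns in the grip
- door_hole0 (a point): Mouth centre of hole 0 of the white door rack, 38 mm from the hinge along the door, 90 mm above the table. Square, 27 mm wide, 50 mm deep, bevelled 2 mm; 46 mm from the panel's inner face. A seated vial's foot is 50 mm below the mouth, its top 166 mm above the table, 9 mm under the roof when shut. Axes as door_hinge: y along the row, z up. May hold a used vial at the start
- door_hole1 (a point): Mouth centre of hole 1 of the white door rack, 96 mm from the hinge along the door, 90 mm above the table. Square, 27 mm wide, 50 mm deep, bevelled 2 mm; 46 mm from the panel's inner face. A seated vial's foot is 50 mm below the mouth, its top 166 mm above the table, 9 mm under the roof when shut. Axes as door_hinge: y along the row, z up. May hold a used vial at the start
- door_hole2 (a point): Mouth centre of hole 2 of the white door rack, 154 mm from the hinge along the door, 90 mm above the table. Square, 27 mm wide, 50 mm deep, bevelled 2 mm; 46 mm from the panel's inner face. A seated vial's foot is 50 mm below the mouth, its top 166 mm above the table, 9 mm under the roof when shut. Axes as door_hinge: y along the row, z up. May hold a used vial at the start
- door_hole3 (a point): Mouth centre of hole 3 of the white door rack, 212 mm from the hinge along the door, 90 mm above the table. Square, 27 mm wide, 50 mm deep, bevelled 2 mm; 46 mm from the panel's inner face. A seated vial's foot is 50 mm below the mouth, its top 166 mm above the table, 9 mm under the roof when shut. Axes as door_hinge: y along the row, z up. May hold a used vial at the start
- pin: Lock pin: steel shaft 12 mm thick, 60 mm long, its lowest 12 mm tapering to 5 mm, with a blue round knob on top, 26 mm wide, 40 mm high; 60 g. Origin: the shaft's lower end, z up along it; the knob lies 60 to 100 mm above it. At the start it hangs in the lock bore, knob resting on the lug, its shaft just in front of the door, and so stops the door
- lock_bore (a point): Centre of the upper mouth of the lock bore: an upright square hole 15 mm wide right through a brass lug (45 x 50 mm, 16 mm thick) on the cabinet's front top edge; 192 mm above the table. The pin is home with its knob on the lug (lower end 60 mm below this point); it goes in only with the door shut. Axes of the cabinet: x front to back, y to its left
- park_notch (a point): Centre of the parking notch in a brass bracket on the cabinet's right (-y) side: an upright slot 16 mm wide, open to the cabinet's front, this point 8 mm from its closed end; bracket 14 mm thick, its top, where this point lies, 150 mm above the table. The parked pin hangs in it, knob on the bracket; let it down from above. The cabinet's side is 45 mm away
- stock_stand: Loose stand of dark wood, 190 x 70 mm, 90 mm high, 1.5 kg, three holes in a row along its x. Holes centred at x = -58, 0 and 58 mm, y = 0 of its own frame: square, 27 mm wide, 50 mm deep, bevelled 2 mm, mouths at the top (90 mm), bottoms 40 mm above the table; a fresh vial may stand in each at the start. Origin: centre of its underside
- returns_stand: Loose red stand of the same size and shape, 190 x 70 mm, 90 mm high, 1.5 kg, three holes in a row along its x. Holes centred at x = -58, 0 and 58 mm, y = 0 of its own frame: square, 27 mm wide, 50 mm deep, bevelled 2 mm, mouths at the top (90 mm), bottoms 40 mm above the table; empty at the start. Origin: centre of its underside
- fresh1: Tester vial: amber glass tube 24 mm in diameter, 126 mm long, 60 g, flat foot with 3 mm chamfer; the top 36 mm is a green cap of the same width (grip it there). Origin: centre of the foot; z along the tube, up when standing. Fresh: stands in the stock stand at the start; absent in some starts (None from the beginning)
- fresh2: Tester vial: amber glass tube 24 mm in diameter, 126 mm long, 60 g, flat foot with 3 mm chamfer; the top 36 mm is a green cap of the same width (grip it there). Origin: centre of the foot; z along the tube, up when standing. Fresh: stands in the stock stand at the start; absent in some starts (None from the beginning)
- fresh3: Tester vial: amber glass tube 24 mm in diameter, 126 mm long, 60 g, flat foot with 3 mm chamfer; the top 36 mm is a green cap of the same width (grip it there). Origin: centre of the foot; z along the tube, up when standing. Fresh: stands in the stock stand at the start; absent in some starts (None from the beginning)
- used1: Tester vial: amber glass tube 24 mm in diameter, 126 mm long, 60 g, flat foot with 3 mm chamfer; the top 36 mm is a red cap of the same width (grip it there). Origin: centre of the foot; z along the tube, up when standing. Used: stands in the door's rack at the start; absent in some starts (None from the beginning)
- used2: Tester vial: amber glass tube 24 mm in diameter, 126 mm long, 60 g, flat foot with 3 mm chamfer; the top 36 mm is a red cap of the same width (grip it there). Origin: centre of the foot; z along the tube, up when standing. Used: stands in the door's rack at the start; absent in some starts (None from the beginning)
- used3: Tester vial: amber glass tube 24 mm in diameter, 126 mm long, 60 g, flat foot with 3 mm chamfer; the top 36 mm is a red cap of the same width (grip it there). Origin: centre of the foot; z along the tube, up when standing. Used: stands in the door's rack at the start; absent in some starts (None from the beginning)
- mug_red: Bystander: red mug, 80 mm wide, 90 mm high; origin under its centre. Leave alone
- mug_blue: Bystander: blue mug, 80 mm wide, 90 mm high; origin under its centre. Leave alone
- tea_tin: Bystander: green tin, 72 mm wide, 110 mm high; origin under its centre. Leave alone
- gift_box: Bystander: cardboard box 70 x 100 x 50 mm; origin under its centre. Leave alone
- jam_jar: Bystander: amber jar, 68 mm wide, 85 mm high; origin under its centre. Leave alone
- pig_bank: Bystander: white ceramic money box, 90 mm wide, 80 mm high; origin under its centre. Leave alone
There are look-alikes about, which are no part of the job. Leave any turquoise look-alike of the fresh2 alone. Of the things shaped like the returns_stand, the red one is meant.

How it is judged:
By the outcome, as a careful person would: the job done as asked, in the order asked, and still so for the second after the job is handed in, with the robot touching nothing.
Of fresh1, fresh2, fresh3 only 2 to 3 are there at a start; the rules pass over those that are not, and their reading is None.
Of used1, used2, used3 only 1 to 2 are there at a start; the rules pass over those that are not, and their reading is None.
At some moment in a run one of returns_stand, stock_stand may be knocked a few centimetres aside while the robot is not near it.
Once in a run the grip may slacken for a moment while it holds something.
It also fails if it takes over 210 s, if anything falls off the work surface, if the arm or the gripper's body presses on something with over 40 N, if the wrist force passes 120 N, or if a joint passes its speed limit or range.

## Robot

A 6-joint arm with a two-finger parallel gripper is mounted at the origin on the work surface. World frame = base frame: x ahead of the robot, y to its left, z up, the work surface at z = 0. Lengths are in mm, angles in rad, forces in N, time in s.
With the tool pointing down it reaches from about 350 to 850 mm from the base axis. Payload 8.1 kg.
Tool frame: the origin (TCP) lies between the finger pads; the fingertips stand tips_ahead ahead of it and the grasp point (between the pads) lies 6 mm ahead of it (tips_ahead is the distance from the TCP to the fingertips, in mm); z points along the fingers, y is the line along which they close (so a half turn about z gives the same grasp; the last joint's range is limited). The gripper opens to 93 mm and grips with 3 to 60 N. Pads are 15 mm wide; open, the fingers measure 128 mm over their backs; the gripper's body (75 mm by 188 mm) begins 65 mm behind the grasp point.
Start: joints at [-1.376, 0.13, 1.488, -0, 1.523, -0.085], TCP at [165.718, -576.665, 243.635] pointing down, gripper open.
Joint ranges: [-2.96, 2.96], [-0.89, 2.26], [0.02, 2.5], [-1.34, 4.48], [0, 2.73], [-2.66, 2.66]. Speed limits (rad/s): [2.39, 2.39, 2.79, 3.14, 3.14, 3.14].

## Interface

Orientations are given as a rotation vector (axis times angle).
In Python, from station import sense, get_image, finish_job, tips_ahead gives the robot as it stands. The module is installed in compiled form; this text tells all that it offers.
- The arm moves only by the tool servo_tool, never from a script. Its argument "series" is a list of rows, each a list of 7 numbers: the shift along the tool's x, y, z in cm, then the turn, a rotation vector about the tool's x, y, z in rad, then the finger opening in cm, from 0 to 9.3. In form: [[x, y, z, ax, ay, az, grip], ...]. A call has 1 to 12 rows; each row is the pose to reach, as a shift and turn from the pose commanded when the call began, along the tool's axes at that moment; what a row does not reach only later rows make up. A row lasts 1/8 s, in which the tool goes at most 62.5 mm and 10.7 degrees, less where a joint would pass 70% of its speed; a pose out of reach is approached as far as the arm can. A call with a gripper value outside its range is refused whole. The fingers move at their own pace and stop on an object; "force" is the grip in N (left out, the last holds). Time passes only in rows, so rows that repeat a pose let the fingers close. It gives the time, the measured TCP pose, the force, the opening and the grip force at its end, in the units of the state.
- sense(): the state, without advancing time (a new reading comes with each control period).
- get_image(name): name is "scene" or "top" or "wrist"; returns a dict with "image" (480x640x3 uint8, red, green, blue), "z_map" (480x640 float32, mm along the optical axis (not along the pixel's ray), 0 where there is no reading), "K" (3x3 intrinsics, pixels), "cam_to_world" (4x4, takes a point from camera to world coordinates). Camera axes: x right, y up, looking along -z (the intrinsics and any distortion apply to the point x, -y, -z); pixel columns grow to the right and rows downward; lengths in mm; the calibration is good to about 2 mm. The wrist camera is an equidistant fisheye: a pixel r from the principal point sees the ray r / f radians off the axis. A picture is of the moment at which its call begins.
- finish_job(): hands the job in; it is judged then, once.
The state is a dict: "time": time; "joints": joint angles; "dq": joint speeds; "effort": joint torques, N m; "ee_pos": TCP position; "tool_rot": TCP orientation; "force": force on the tool from outside, world axes, zero at the start; "ft_torque": the same for the moment, N m; "grip_width": opening from 0.0 (shut) to 1.0 (fully open); "finger_force": force on a finger pad.
Only numpy, scipy, OpenCV 4.12 (cv2) and the standard library are available. Lean on these libraries where they do the work, as an engineer would, in place of code of your own. Each camera call takes 0.05 s, during which the arm holds its last target. There are 200 camera calls.

## Working session

There is one attempt and no reset: what is moved stays moved. The work goes in short steps, Python scripts to look and compute and a tool call to move; the robot and the scene stay as the last step left them, time stands still between calls to the robot, and variables do not carry over. Pictures are saved under pics/ and viewed, at most 14 in all, crops included, and the job is handed in when it is done.

Besides the shell and the picture viewer there is one more tool, called after "Request:" by a JSON object that holds its "op" and its "data". servo_tool: Moves the arm, as the interface text tells. Its arguments: {"type":"object","properties":{"series":{"type":"array"},"force":{"type":"number"}},"required":["series"]}

```bash
mkdir -p pics; python3 - <<'E'
from station import *
import cv2, numpy as np
print(sense(), tips_ahead)
for n in ("scene","top"):
    d=get_image(n); cv2.imwrite(f"pics/{n}0.png",d["image"][:,:,::-1]); np.savez(f"{n}0.npz",**d)
    print(n,d["K"],d["cam_to_world"])
E
```

```text
{'time': 0.0, 'joints': array([-1.37638715e+00,  1.31166905e-01,  1.48929738e+00, -2.81802829e-06,
        1.52296529e+00, -8.53963248e-02]), 'dq': array([ 9.59853567e-05,  1.23550095e-03, -5.89731056e-04,  7.09168801e-05,
        5.29702752e-04, -8.63019009e-04]), 'effort': array([ 6.54822215e-04, -5.59832418e+01, -4.91758776e+01,  7.66410213e-02,
        3.50363553e-02, -1.42203762e-04]), 'ee_pos': array([ 165.62249594, -576.14414477,  242.57402116]), 'tool_rot': array([-3.10908176e+00, -4.37829558e-01,  1.61517106e-04]), 'force': array([-0.13081927,  0.03559553,  0.55386466]), 'ft_torque': array([ 0.01549411,  0.05147229, -0.00645775]), 'finger_force': 0.0, 'grip_width': 1.0018343799204328} 25.0
scene [[465.63443449   0.         321.21720442]
 [  0.         465.63443449 235.58198993]
 [  0.           0.           1.        ]] [[ 6.71144978e-02 -7.48508209e-01  6.59720475e-01  1.29284933e+03]
 [ 9.97708431e-01  4.46647240e-02 -5.08227182e-02 -6.43268198e+01]
 [ 8.57498892e-03  6.61619621e-01  7.49790602e-01  1.02332213e+03]
 [ 0.00000000e+00  0.00000000e+00  0.00000000e+00  1.00000000e+00]]
top [[561.46000385   0.         326.11800414]
 [  0.         561.46000385 236.93617134]
 [  0.           0.           1.        ]] [[ 3.90351560e-03  9.89778639e-01 -1.42558787e-01  2.69009726e+02]
 [-9.99987519e-01  3.41907312e-03 -3.64299780e-03  1.30658804e+01]
 [-3.11834249e-03  1.42571228e-01  9.89779633e-01  1.76623377e+03]
 [ 0.00000000e+00  0.00000000e+00  0.00000000e+00  1.00000000e+00]]
```

View pics/scene0.png

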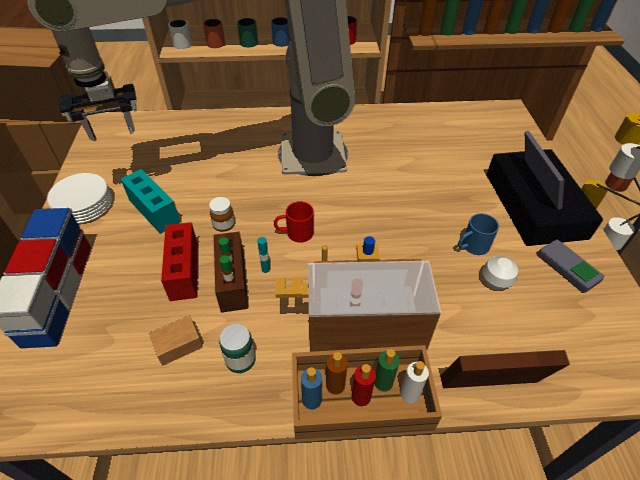

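View pics/top0.png

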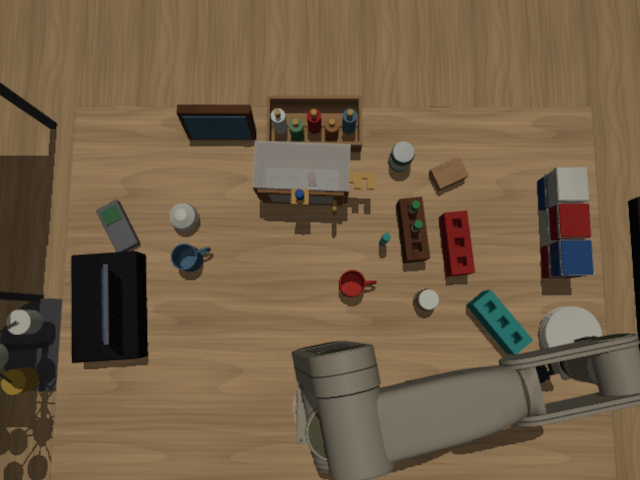

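Top view: the dark wooden stand with two green-capped vials is at (413,230), and its nearest hole is empty. The red stand is at (457,243). Look-alikes to leave alone are the turquoise stand at (500,322) and the turquoise vial at (385,240). The blue knob is at (299,195), the brass handle at (334,208), the park bracket at (362,181), and one vial shows through the roof near (311,180). Next I'll measure these.

```bash
cat > h.py <<'E'
import numpy as np, cv2
from station import *
def cloud(d):
    K=d["K"];z=d["z_map"].astype(float);v,u=np.mgrid[:480,:640]
    x=(u-K[0,2])/K[0,0]*z; y=(v-K[1,2])/K[1,1]*z
    p=np.stack([x,-y,-z,np.ones_like(z)],-1)@d["cam_to_world"].T
    return p[...,:3]
def proj(d,P):
    c=np.linalg.inv(d["cam_to_world"])@np.append(P,1); K=d["K"]
    return K[0,0]*c[0]/-c[2]+K[0,2], K[1,1]*-c[1]/-c[2]+K[1,2]
def hsv(d): return cv2.cvtColor(d["image"],cv2.COLOR_RGB2HSV).astype(int)
COL=dict(red=lambda h:((h[...,0]<6)|(h[...,0]>174))&(h[...,1]>150)&(h[...,2]>60),
 green=lambda h:(abs(h[...,0]-65)<14)&(h[...,1]>120)&(h[...,2]>40),
 blue=lambda h:(abs(h[...,0]-112)<10)&(h[...,1]>150)&(h[...,2]>50),
 brass=lambda h:(abs(h[...,0]-20)<6)&(h[...,1]>150)&(h[...,2]>110))
def box(m,P,x,y,z):
    return m&(P[...,0]>x[0])&(P[...,0]<x[1])&(P[...,1]>y[0])&(P[...,1]<y[1])&(P[...,2]>z[0])&(P[...,2]<z[1])
E
python3 - <<'E'
from h import *
for n in ("top","scene"):
    d=dict(np.load(n+"0.npz")); P=cloud(d); H=hsv(d)
    px=dict(top=dict(stock=(413,249),ret=(457,252),mug=(352,284),knob=(299,195),handle=(334,208),brack=(362,181),fr1=(415,207),fr2=(418,226),tq=(385,239),usedroof=(311,178),roof=(290,165),cabfrontR=(348,190)),
     scene=dict(knob=(369,241),handle=(324,248),brack=(290,288),roof=(400,280),used=(356,290),f1=(225,243),f2=(227,263)))[n]
    for k,(u,v) in px.items(): print(n,k,P[v,u].round(0),d["image"][v,u])
    for c in COL:
        m=box(COL[c](H),P,(200,900),(-450,250),(75,260)).astype(np.uint8)
        N,L,S,_=cv2.connectedComponentsWithStats(m)
        for i in range(1,N):
            if S[i,4]>8:
                q=P[L==i]; print(n,c,S[i].tolist(),np.median(q,0).round(0),q.min(0).round(0),q.max(0).round(0))
E
```

```text
top stock [ 481. -249.   41.] [47 30 19]
top ret [ 465. -372.   97.] [111  27  25]
top mug [375. -63.  -6.] [137  39  36]
top knob [609.  95. 229.] [ 34  63 112]
top handle [583.  -3. 175.] [134 104  57]
top brack [705. -95.   4.] [145 119  87]
top fr1 [ 589. -239.  160.] [43 95 54]
top fr2 [ 532. -246.  167.] [46 99 57]
top tq [ 499. -154.  128.] [ 43 108 102]
top usedroof [670.  63. 179.] [133 116 109]
top roof [709. 125. 180.] [127 122 113]
top cabfrontR [634. -44. 182.] [124 114 101]
top red [307, 110, 14, 13, 98] [877.  56. 120.] [859.  39.  98.] [898.  80. 129.]
top red [444, 211, 31, 64, 1222] [ 494. -380.   90.] [ 401. -424.   76.] [ 593. -339.  103.]
top red [339, 271, 33, 25, 97] [366. -52.  89.] [ 336. -116.   75.] [408. -20. 101.]
top green [412, 201, 7, 8, 41] [ 595. -239.  165.] [ 586. -248.  157.] [ 606. -230.  176.]
top green [414, 221, 8, 8, 48] [ 538. -246.  165.] [ 529. -256.  149.] [ 547. -236.  174.]
top blue [295, 190, 8, 8, 50] [611.  95. 232.] [601.  86. 223.] [623. 106. 239.]
scene knob [619.  95. 231.] [ 11  63 158]
scene handle [585.  -3. 173.] [204 146  45
[... 928 characters left out ...]
. 108. 234.]
scene blue [302, 370, 4, 6, 13] [871. -64. 118.] [864. -68. 116.] [874. -61. 120.]
scene blue [318, 385, 3, 8, 15] [896. -32.  94.] [894. -36.  79.] [899. -32. 109.]
scene brass [322, 245, 6, 16, 59] [585.  -0. 161.] [576.  -7. 124.] [589.   5. 177.]
scene brass [357, 244, 23, 18, 259] [625.  93. 189.] [589.  72. 176.] [638. 124. 205.]
scene brass [276, 277, 32, 21, 510] [679. -80. 147.] [ 645. -120.  132.] [697. -48. 152.]
scene brass [292, 345, 143, 52, 1036] [825.  68.  79.] [800. -89.  75.] [900. 211. 153.]
scene brass [361, 364, 10, 15, 81] [883.  60. 147.] [863.  53. 117.] [891.  74. 151.]
scene brass [307, 367, 9, 15, 87] [884. -50. 147.] [871. -58. 121.] [891. -42. 152.]
```

```bash
python3 - <<'E'
from h import *
d=dict(np.load("top0.npz"));s=dict(np.load("scene0.npz"))
a=cv2.resize(d["image"][130:290,240:480],None,fx=2.5,fy=2.5,interpolation=2); b=cv2.resize(s["image"][210:350,150:450],None,fx=2,fy=2,interpolation=2)
o=np.zeros((a.shape[0]+0,600,3),np.uint8);o[:a.shape[0],:a.shape[1]]=a
cv2.imwrite("pics/crop0.png",o[:,:,::-1]);cv2.imwrite("pics/crop1.png",b[:,:,::-1])
E
```

```text
(no output)
```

View pics/crop0.png

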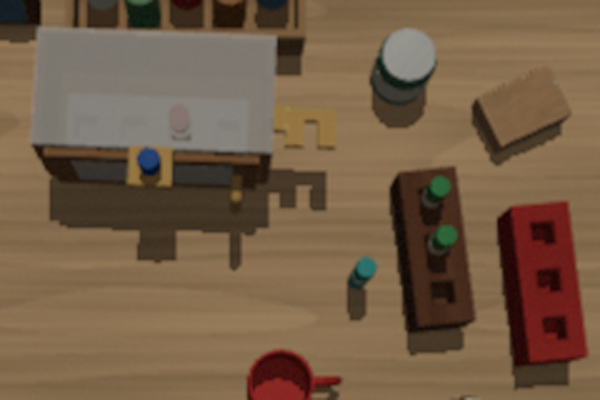

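View pics/crop1.png

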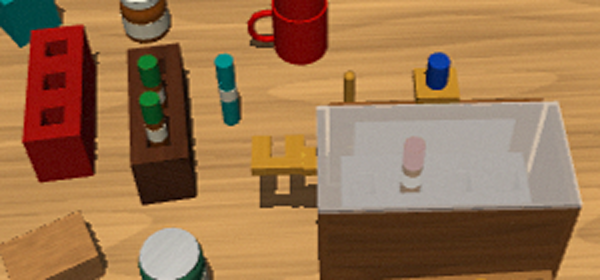

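Close crops confirm the choice. The dark stand holds green vials in two holes, with the nearest hole empty, and the red stand is empty. The only used vial, faintly red through the roof at crop (179,120), is in door hole 2. The bracket slot is at crop (308,130), open toward the front. I'll fit the poses next.

```bash
cat >> h.py <<'E'
def load(n): return dict(np.load(n))
def rect(q):
    (c,s,a)=cv2.minAreaRect(q[:,:2].astype(np.float32)); 
    if s[0]<s[1]: s=s[::-1]; a+=90
    return np.round(c,1),np.round(s,1),round((a+90)%180-90,2)
def clip(q):  # drop outliers by percentiles along axes
    return q
E
python3 - <<'E'
from h import *
for n in ("top","scene"):
    d=load(n+"0.npz");P=cloud(d);H=hsv(d); one=np.ones(P.shape[:2],bool)
    def seg(m,k=3):
        m=cv2.morphologyEx(m.astype(np.uint8),cv2.MORPH_OPEN,np.ones((k,k)))
        N,L,S,_=cv2.connectedComponentsWithStats(m); i=1+np.argmax(S[1:,4]); return P[L==i]
    q=seg(box(one,P,(600,850),(-100,280),(174,189)));print(n,"roof",rect(q),len(q),np.median(q[:,2]))
    q=seg(box(COL["red"](H),P,(350,650),(-450,-320),(82,98)));print(n,"ret",rect(q),len(q),np.median(q[:,2]))
    dark=(H[...,2]<120)
    q=seg(box(dark,P,(350,650),(-320,-180),(82,98)));print(n,"stock",rect(q),len(q),np.median(q[:,2]))
    for nm,c,x,y,z in (("knob","blue",(580,650),(60,130),(228,240)),("f1","green",(570,630),(-270,-210),(160,175)),("f2","green",(510,565),(-270,-210),(160,175))):
        q=P[box(COL[c](H),P,x,y,z)];print(n,nm,q.mean(0).round(1),len(q),q.min(0).round(),q.max(0).round())
    q=P[box(one,P,(570,600),(-20,15),(150,185))];print(n,"handle",q.mean(0).round(1),len(q),q.min(0).round(),q.max(0).round())
    q=seg(box(one,P,(620,720),(-130,-47),(142,158)),1);print(n,"brack",rect(q),q.min(0),q.max(0),len(q))
    q=seg(box((H[...,1]>100)&(abs(H[...,0]-20)<8),P,(580,650),(65,130),(188,200)),1);print(n,"lug",rect(q),len(q),np.median(q[:,2]))
E
```

```text
top roof (array([707.3,  91.5]), array([280.8, 144.3]), 87.9) 4136 182.19238240719483
top ret (array([ 496.5, -381. ]), array([188. ,  69.4]), 5.49) 1047 90.05721136237207
top stock (array([ 540.9, -247.4]), array([191.8,  71.7]), 6.76) 948 90.07072553705302
top knob [612.3  95.  232.6] 43 [601.  86. 229.] [623. 106. 239.]
top f1 [ 595.3 -239.4  165.8] 37 [ 586. -248.  160.] [ 606. -230.  173.]
top f2 [ 539.1 -246.8  166.3] 37 [ 529. -256.  160.] [ 547. -237.  174.]
top handle [581.2  -4.1 170.7] 25 [576. -10. 152.] [588.   2. 185.]
top brack (array([671.9, -86.2]), array([71.7, 47.9]), 88.86) [ 647.93066506 -122.1072      142.18130076] [696.26476948 -50.4934027  157.9758253 ] 310
top lug (array([613.4,  95.4]), array([48.9, 43.9]), -89.88) 151 192.29793488279074
scene roof (array([705. ,  94.3]), array([280.6, 145.8]), 87.72) 6813 179.70789297857573
scene ret (array([ 495.1, -379. ]), array([194. ,  70.6]), 5.45) 1301 87.0306120736866
scene stock (array([ 537.8, -244.7]), array([195.7,  70.1]), 6.21) 1116 87.3612842479838
scene knob [615.2  96.8 229.9] 57 [604.  86. 228.] [626. 108. 234.]
scene f1 [ 597.1 -238.5  163.4] 62 [ 586. -249.  160.] [ 608. -228.  167.]
scene f2 [ 539.3 -245.3  163.7] 56 [ 524. -256.  160.] [ 550. -235.  168.]
scene handle [584.4  -1.5 165.5] 54 [576.  -7. 150.] [589.   5. 177.]
scene brack (array([670. , -83.6]), array([72. , 50.2]), 87.25) [ 645.0774751  -118.80774555  142.05942659] [696.74663347 -47.50764811 151.62198458] 459
scene lug (array([614.8,  97.1]), array([50.6, 46.2]), 84.65) 184 189.91907410351268
```

```bash
cat >> h.py <<'E'
from scipy.spatial.transform import Rotation as R
def plan(pos,ydeg,s=None,quiet=False):
    """delta (cm, rad) in tool axes to bring GRASP point to pos (mm), fingers closing along world heading ydeg, tool down"""
    s=s or sense(); r0=R.from_rotvec(s["tool_rot"]); best=None
    for k in (0,180):
        a=np.radians(ydeg+k); y=np.array([np.cos(a),np.sin(a),0]); z=np.array([0,0,-1.]); x=np.cross(y,z)
        w=(r0.inv()*R.from_matrix(np.stack([x,y,z],1))).as_rotvec()
        if best is None or np.linalg.norm(w)<np.linalg.norm(best): best=w
    t=np.array(pos,float)+[0,0,6]
    d=r0.inv().apply(t-s["ee_pos"])/10
    print("delta",d.round(2).tolist(),best.round(3).tolist(),"grasp now",(s["ee_pos"]+r0.apply([0,0,6])).round(1),"tilt",r0.as_matrix()[:,2].round(3))
E
python3 - <<'E'
from h import *
s=sense(); print(R.from_rotvec(s["tool_rot"]).as_matrix().round(2))
plan([470,20,400],-2.2); plan([470,20,400],87.8)
d=get_image("wrist"); print(d["K"], (R.from_rotvec(s["tool_rot"]).as_matrix().T@d["cam_to_world"][:3,:3]).round(3), R.from_rotvec(s["tool_rot"]).inv().apply(d["cam_to_world"][:3,3]-s["ee_pos"]))
d=load("top0.npz");P=cloud(d);H=hsv(d)
b=lambda P:((P[...,2]>135)&(P[...,2]<165))
u=np.array([proj(d,p) for p in [(650,-125,150),(700,-45,150)]]);print(u)
x0,y0=u.min(0).astype(int)-2;x1,y1=u.max(0).astype(int)+3
for v in range(y0,y1): print(v,''.join('#' if b(P[v,q]) else '.' for q in range(x0,x1)))
print(x0)
E
```

```text
[[ 0.96  0.28 -0.  ]
 [ 0.28 -0.96  0.  ]
 [ 0.   -0.   -1.  ]]
delta [45.72, -48.92, -16.25] [-0.001, -0.001, -1.253] grasp now [ 165.6 -576.2  236.7] tilt [-0.     0.002 -1.   ]
delta [45.72, -48.92, -16.25] [-0.002, 0.0, 0.318] grasp now [ 165.6 -576.2  236.7] tilt [-0.     0.002 -1.   ]
[[371.64829954   0.         315.65869735]
 [  0.         371.64829954 241.11520809]
 [  0.           0.           1.        ]] [[-0.001  0.97   0.244]
 [ 1.     0.001  0.   ]
 [-0.     0.244 -0.97 ]] [ 6.79598192e+01 -2.75843001e-02 -1.41875917e+02]
[[375.21445481 187.29500424]
 [348.01854138 170.69522518]]
168 ................................
169 ................................
170 ................................
171 ................................
172 ....######......................
173 ....#########################...
174 ....#########################...
175 ....#########################...
176 ....#########################...
177 ....#######################.#...
178 ....#########################...
179 ....############.....########...
180 ....##########.#.....########...
181 ....############.....########...
182 .....###########.....########...
183 ........########.....########...
184 ........########.....########...
185 ........#######......########...
186 ........########.....########...
187 ........########.....#####.##...
188 ........########.....########...
189 ................................
346
```

```bash
python3 - <<'E'
from h import *
plan([614,96,310],-2.2)
d=load("top0.npz");P=cloud(d);K=d["K"]
def atz(d,u,v,z):
    K=d["K"];r=d["cam_to_world"][:3,:3]@[(u-K[0,2])/K[0,0],-(v-K[1,2])/K[1,1],-1];o=d["cam_to_world"][:3,3];return o+r*(z-o[2])/r[2]
print(atz(d,364,178.5,150),atz(d,349.5,178.5,150),atz(d,374.5,178.5,150))
E
```

```text
delta [61.66, -52.24, -7.23] [-0.001, -0.001, -1.253] grasp now [ 165.6 -576.3  236.8] tilt [-0.     0.001 -1.   ]
[676.4649581  -92.13182517 150.        ] [676.33151184 -49.33381156 150.        ] [ 676.56157784 -123.11907762  150.        ]
```

Request:
{"op": "servo_tool", "data": {"series": [[10,-8,-7,0,0,-0.18,9.3],[30,-25,-10,0,0,-0.6,6],[61.66,-52.24,-7.23,0,0,-1.253,5],[61.66,-52.24,-7.23,0,0,-1.253,5],[61.66,-52.24,-7.23,0,0,-1.253,5],[61.66,-52.24,-7.23,0,0,-1.253,5],[61.66,-52.24,-7.23,0,0,-1.253,5],[61.66,-52.24,-7.23,0,0,-1.253,5],[61.66,-52.24,-7.23,0,0,-1.253,5],[61.66,-52.24,-7.23,0,0,-1.253,5],[61.66,-52.24,-7.23,0,0,-1.253,5],[61.66,-52.24,-7.23,0,0,-1.253,5]]}}

```text
time: 1.65
ee_pos: [577.4, 41.2, 312.9]
tool_rot: [2.263, 2.179, -0.0]
force: [0.6, -0.4, 0.4]
grip_width: 0.535
finger_force: 0.0
```

Request:
{"op": "servo_tool", "data": {"series": [[0,0,0,0,0,0,5],[0,0,0,0,0,0,5]]}}

```text
time: 1.9
ee_pos: [576.3, 39.2, 312.5]
tool_rot: [-2.262, -2.179, 0.002]
force: [-0.1, 0.0, 0.3]
grip_width: 0.537
finger_force: 0.0
```

```bash
cat >> h.py <<'E'
def wcloud(d):
    K=d["K"];z=d["z_map"].astype(float);v,u=np.mgrid[:480,:640]
    a=(u-K[0,2])/K[0,0];b=(v-K[1,2])/K[1,1];r=np.hypot(a,b)+1e-9;t=np.tan(np.minimum(r,1.5))/r
    p=np.stack([a*t*z,-b*t*z,-z,np.ones_like(z)],-1)@d["cam_to_world"].T
    return p[...,:3]
def grab(n,f):
    d=get_image(n); cv2.imwrite(f"pics/{f}.png",d["image"][:,:,::-1]); np.savez(f"{f}.npz",**d); return d
E
python3 - <<'E'
from h import *
print(sense()["joints"].round(2));plan([614,96,217],-2.2)
d=grab("wrist","w1");P=wcloud(d);H=hsv(d)
q=P[box(COL["blue"](H),P,(570,660),(50,140),(180,245))];print(len(q),np.percentile(q,[2,50,98],axis=0).round(1))
q=q[q[:,2]>np.percentile(q[:,2],95)-6];print("top",q.mean(0).round(1),q.min(0).round(1),q.max(0).round(1))
m=P[...,2]>0;q=P[box(m,P,(570,600),(-20,15),(165,185))];print("handle",q.mean(0).round(1) if len(q) else 0,len(q))
E
```

```text
[-0.02  0.05  1.45 -0.    1.64  0.02]
delta [5.82, 3.56, 8.94] [-0.001, 0.001, 0.001] grasp now [576.3  39.2 306.5] tilt [-0.001 -0.    -1.   ]
1404 [[600.   86.1 210.3]
 [610.8  97.1 232.6]
 [622.8 107.8 234.2]]
top [611.5  96.9 232.6] [599.5  84.7 227.9] [623.9 108.5 235.1]
handle [ 5.798e+02 -1.000e-01  1.749e+02] 275
```

View pics/w1.png

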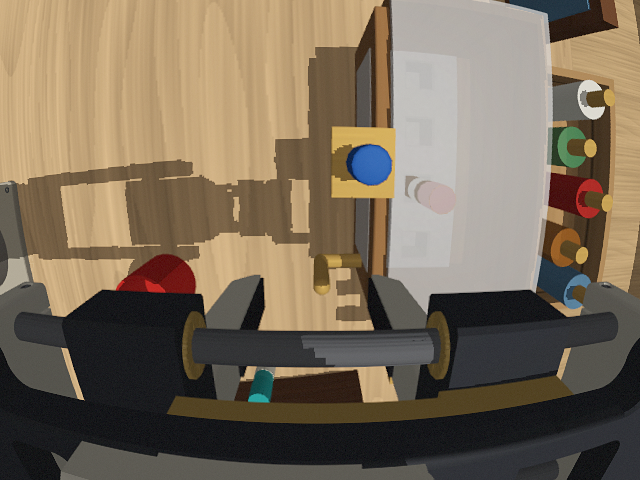

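Wrist view: blue knob at (370,165) on the brass lug, handle at (322,285), used vial at (435,197). The knob position agrees between cameras to about 2 mm, so I'll grasp it.

Request:
{"op": "servo_tool", "data": {"series": [[5.8,3.42,0,0,0,0,5],[5.8,3.42,0,0,0,0,5],[5.8,3.42,4,0,0,0,5],[5.8,3.42,8.9,0,0,0,5],[5.8,3.42,8.9,0,0,0,5],[5.8,3.42,8.9,0,0,0,5],[5.8,3.42,8.9,0,0,0,2],[5.8,3.42,8.9,0,0,0,2],[5.8,3.42,8.9,0,0,0,2],[5.8,3.42,8.9,0,0,0,2],[5.8,3.42,8.9,0,0,0,2]], "force": 25}}

```text
time: 3.32
ee_pos: [613.5, 96.0, 225.2]
tool_rot: [2.262, 2.178, 0.002]
force: [-0.7, -0.1, 5.3]
grip_width: 0.276
finger_force: 25.0
```

```bash
python3 - <<'E'
from h import *
s=sense();print(s["grip_width"]*93,s["finger_force"],s["force"]);plan([668,-91,220],-2.2)
E
```

```text
25.659681655320906 25.001778602600098 [-0.65712784 -0.14700703  5.33988978]
delta [-18.48, 6.16, -0.07] [0.001, -0.0, 0.001] grasp now [613.5  96.  219.2] tilt [ 0.001  0.    -1.   ]
```

Request:
{"op": "servo_tool", "data": {"series": [[0,0,-1,0,0,0,2],[0,0,-3,0,0,0,2],[0,0,-6,0,0,0,2],[0,0,-8,0,0,0,2],[0,0,-8,0,0,0,2],[0,0,-8,0,0,0,2]]}}

```text
time: 4.08
ee_pos: [612.8, 95.9, 303.1]
tool_rot: [-2.263, -2.178, 0.001]
force: [-0.4, -0.0, -1.4]
grip_width: 0.275
finger_force: 25.0
```

Request:
{"op": "servo_tool", "data": {"series": [[-5,1.6,0,0,0,0,2],[-10,3.3,0,0,0,0,2],[-15,5,0,0,0,0,2],[-18.4,6.16,0,0,0,0,2],[-18.4,6.16,0,0,0,0,2],[-18.4,6.16,0,0,0,0,2],[-18.4,6.16,0,0,0,0,2]]}}

```text
time: 4.95
ee_pos: [667.3, -89.0, 303.6]
tool_rot: [-2.261, -2.18, 0.0]
force: [0.1, 0.0, -0.7]
grip_width: 0.278
finger_force: 25.0
```

```bash
python3 - <<'E'
from h import *
s=sense();print(s["grip_width"]*93,s["finger_force"],s["force"]);plan([668.5,-91,178],-2.2)
for n in ("top","scene","wrist"):
    d=grab(n,n+"2");P=(wcloud if n=="wrist" else cloud)(d);H=hsv(d)
    q=P[box(COL["blue"](H),P,(620,720),(-140,-40),(190,360))];print(n,len(q),np.percentile(q,[2,50,98],axis=0).round(1) if len(q) else 0)
    if n=="wrist":
        m=box((H[...,1]>100),P,(620,720),(-130,-47),(140,160)).astype(np.uint8);q=P[m>0];print("brack",len(q),rect(q))
d=load("scene2.npz");w=load("wrist2.npz")
a=cv2.resize(d["image"][200:320,230:350],(600,600));cv2.imwrite("pics/c2.png",np.hstack([cv2.resize(a,(400,400)),cv2.resize(w["image"],(400,400))])[:,:,::-1])
E
```

```text
25.86744385421286 24.998862147331238 [ 0.09375158  0.01098615 -0.74013488]
delta [-0.2, 0.13, 11.96] [-0.001, -0.0, 0.002] grasp now [667.3 -89.  297.6] tilt [-0.001  0.    -1.   ]
top 0 0
scene 0 0
wrist 3445 [[656.5 -92.2 278.7]
 [668.2 -81.1 310.7]
 [679.7 -75.6 312.6]]
brack 3570 (array([669.5, -84.7]), array([71.4, 47.8]), 87.87)
```

View pics/c2.png

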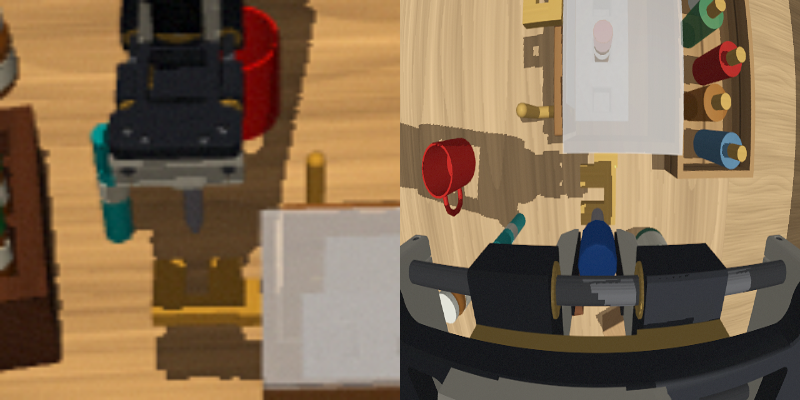

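Request:
{"op": "servo_tool", "data": {"series": [[-0.17,0,2,0,0,0,2],[-0.17,0,5,0,0,0,2],[-0.17,0,7,0,0,0,2],[-0.17,0,8,0,0,0,2],[-0.17,0,8,0,0,0,2]]}}

```text
time: 5.72
ee_pos: [667.1, -91.9, 223.1]
tool_rot: [-2.262, -2.178, 0.001]
force: [0.6, 0.3, 0.1]
grip_width: 0.273
finger_force: 25.0
```

Request:
{"op": "servo_tool", "data": {"series": [[0.08,0,1.5,0,0,0,2],[0.08,0,3,0,0,0,2],[0.08,0,3.9,0,0,0,2],[0.08,0,3.9,0,0,0,2],[0.08,0,3.9,0,0,0,2]]}}

```text
time: 6.35
ee_pos: [667.6, -91.2, 185.2]
tool_rot: [2.263, 2.179, 0.0]
force: [-0.3, -0.2, -0.7]
grip_width: 0.276
finger_force: 25.0
```

Request:
{"op": "servo_tool", "data": {"series": [[0,0,0,0,0,0,4.5],[0,0,0,0,0,0,4.5],[0,0,-2,0,0,0,4.5],[0,0,-6,0,0,0,4.5],[0,0,-12,0,0,0,4.5],[0,0,-13,0,0,0,4.5],[0,0,-13,0,0,0,4.5]]}}

```text
time: 7.22
ee_pos: [668.3, -91.3, 317.7]
tool_rot: [2.261, 2.177, 0.003]
force: [-1.1, 1.0, 0.1]
grip_width: 0.484
finger_force: 0.0
```

```bash
python3 - <<'E'
from h import *
s=sense()
d=grab("wrist","w3");P=wcloud(d);H=hsv(d)
q=P[box(COL["blue"](H),P,(620,720),(-140,-40),(140,360))];print(len(q),np.percentile(q,[2,50,98],axis=0).round(1) if len(q) else 0)
m=P[...,2]>0;q=P[box(m,P,(560,605),(-25,20),(168,185))];print("handle",q.mean(0).round(1) if len(q) else 0,len(q))
plan([582,-2,300],87.8);plan([582,-2,300],-2.2)
E
```

```text
1023 [[ 657.6 -100.6  161.2]
 [ 668.5  -87.3  190.4]
 [ 679.3  -77.9  192. ]]
handle [581.5  -2.7 175.7] 254
delta [8.59, -8.89, 0.92] [0.0, 0.0, -1.57] grasp now [667.6 -91.2 309.3] tilt [ 0. -0. -1.]
delta [8.59, -8.89, 0.92] [0.0, 0.0, 0.0] grasp now [667.6 -91.2 309.3] tilt [ 0. -0. -1.]
```

Pin parked: its knob top is at 191 mm, as expected with the knob resting on the bracket. Next is the handle.

Request:
{"op": "servo_tool", "data": {"series": [[4,-4,0,0,0,0,3.2],[8.55,-8.94,1,0,0,0,3.2],[8.55,-8.94,3,0,0,0,3.2],[8.55,-8.94,8,0,0,0,3.2],[8.55,-8.94,11,0,0,0,3.2],[8.55,-8.94,14.9,0,0,0,3.2],[8.55,-8.94,14.9,0,0,0,3.2],[8.55,-8.94,14.9,0,0,0,1],[8.55,-8.94,14.9,0,0,0,1],[8.55,-8.94,14.9,0,0,0,1],[8.55,-8.94,14.9,0,0,0,1]], "force": 15}}

```text
time: 8.65
ee_pos: [579.5, -2.3, 167.7]
tool_rot: [-2.261, -2.177, 0.005]
force: [-16.9, 0.5, 8.9]
grip_width: 0.15
finger_force: 15.0
```

```bash
python3 - <<'E'
from h import *
s=sense();r0=R.from_rotvec(s["tool_rot"]);print(s["grip_width"]*93,s["force"].round(1),s["ee_pos"])
g=s["ee_pos"]; h=np.array([636.6,220.6,0]); v=np.array([-54.6,-223.1,0])
h=g-v # trust grip
for th in range(8,96,8):
    t=h+R.from_euler('z',-th,degrees=True).apply(v); print(th,(r0.inv().apply(t-g)/10).round(2).tolist())
t=h+R.from_euler('z',-95,degrees=True).apply(v); print(95,(r0.inv().apply(t-g)/10).round(2).tolist(),h)
E
```

```text
13.903868486693089 [-16.9   0.5   8.9] [579.46853197  -2.34466353 167.66660068]
8 [0.86, -3.09, 0.01]
16 [2.14, -6.02, 0.03]
24 [3.82, -8.75, 0.04]
32 [5.86, -11.22, 0.05]
40 [8.23, -13.38, 0.06]
48 [10.87, -15.2, 0.06]
56 [13.74, -16.62, 0.07]
64 [16.78, -17.63, 0.07]
72 [19.93, -18.21, 0.08]
80 [23.13, -18.35, 0.08]
88 [26.32, -18.04, 0.07]
95 [29.05, -17.4, 0.07] [634.06853197 220.75533647 167.66660068]
```

Request:
{"op": "servo_tool", "data": {"series": [[0.4,-1.6,0,0,0,0,1],[0.86,-3.09,0,0,0,0,1],[1.45,-4.6,0,0,0,0,1],[2.14,-6.02,0,0,0,0,1],[2.95,-7.4,0,0,0,0,1],[3.82,-8.75,0,0,0,0,1],[4.8,-10,0,0,0,0,1],[5.86,-11.22,0,0,0,0,1],[7,-12.35,0,0,0,0,1],[8.23,-13.38,0,0,0,0,1],[9.5,-14.35,0,0,0,0,1],[10.87,-15.2,0,0,0,0,1]]}}

```text
time: 10.15
ee_pos: [433.3, 112.6, 167.2]
tool_rot: [2.262, 2.178, 0.001]
force: [-1.2, -2.1, 7.0]
grip_width: 0.148
finger_force: 15.0
```

Request:
{"op": "servo_tool", "data": {"series": [[1.4,-0.75,0,0,0,0,1],[2.87,-1.42,0,0,0,0,1],[4.4,-1.97,0,0,0,0,1],[5.91,-2.43,0,0,0,0,1],[7.5,-2.77,0,0,0,0,1],[9.06,-3.01,0,0,0,0,1],[10.66,-3.12,0,0,0,0,1],[12.26,-3.15,0,0,0,0,1],[13.85,-3.05,0,0,0,0,1],[15.45,-2.84,0,0,0,0,1],[18.18,-2.2,0,0,0,0,1],[18.18,-2.2,0,0,0,0,1]]}}

```text
time: 11.65
ee_pos: [414.8, 298.4, 166.9]
tool_rot: [-2.254, -2.177, 0.003]
force: [-20.8, 7.1, 15.6]
grip_width: 0.135
finger_force: 15.3
```

```bash
python3 - <<'E'
from h import *
s=sense();print(s["grip_width"]*93,s["force"].round(1),s["ee_pos"])
d=grab("top","t4");
cv2.imwrite("pics/t4c.png",cv2.resize(d["image"][130:330,200:500],(800,533))[:,:,::-1])
E
```

```text
12.547095199634951 [-20.8   7.1  15.6] [414.76657516 298.43786648 166.90620638]
```

View pics/t4c.png

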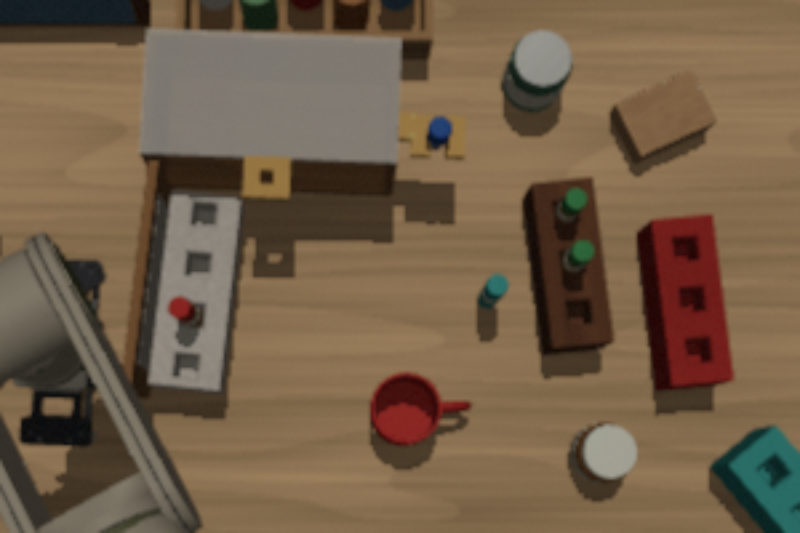

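Door is at about 95°. The rack is exposed, with the single used vial in hole 2 at crop (180,308). The pin is parked at (440,130). I'll release, lift and measure.

Request:
{"op": "servo_tool", "data": {"series": [[0,0,0,0,0,0,3.4],[0,0,0,0,0,0,3.4],[0,0,-2,0,0,0,3.4],[0,0,-6,0,0,0,4],[0,0,-12,0,0,0,4],[0,0,-18,0,0,0,4],[-4,0,-20,0,0,0,4],[-12,2,-20,0,0,0,4],[-16,4,-20,0,0,0,4],[-16,4,-20,0,0,0,4],[-16,4,-20,0,0,0,4]]}}

```text
time: 13.08
ee_pos: [452.4, 133.2, 366.0]
tool_rot: [-2.264, -2.177, -0.0]
force: [0.2, 0.2, 0.4]
grip_width: 0.434
finger_force: 0.0
```

```bash
cat >> h.py <<'E'
def measure(names=("top","scene","wrist"),tag="m"):
    for n in names:
        d=grab(n,tag+n);P=(wcloud if n=="wrist" else cloud)(d);H=hsv(d);one=np.ones(P.shape[:2],bool)
        def seg(m,k=3):
            m=cv2.morphologyEx(m.astype(np.uint8),cv2.MORPH_OPEN,np.ones((k,k)));N,L,S,_=cv2.connectedComponentsWithStats(m)
            return P[L==1+np.argmax(S[1:,4])] if N>1 else np.zeros((0,3))
        white=(H[...,1]<70)&(H[...,2]>80)
        for nm,m in (("rack",box(white,P,(360,650),(90,260),(82,98))),("ret",box(COL["red"](H),P,(350,650),(-470,-300),(82,98))),("stock",box(H[...,2]<120,P,(350,650),(-330,-160),(82,98)))):
            q=seg(m)
            if len(q)>300: print(n,nm,*rect(q),len(q),np.median(q[:,2]).round(1))
        q=P[box(one,P,(340,460),(240,320),(155,190))]
        if len(q)>8: print(n,"handle",len(q),q.mean(0).round(1),q[:,2].max().round(1))
        for c,m in (("red",COL["red"](H)),("green",COL["green"](H))):
            m=box(m,P,(350,660),(-470,260),(120,200)).astype(np.uint8);N,L,S,_=cv2.connectedComponentsWithStats(m)
            for i in range(1,N):
                if S[i,4]>15:
                    q=P[L==i];zt=np.percentile(q[:,2],90);t=q[q[:,2]>zt-5];print(n,c,S[i,4],"top",t.mean(0).round(1),"zt",zt.round(1))
E
python3 - <<'E'
from h import *
measure(); plan([480,160,250],-2.2)
E
```

```text
top ret [ 497.  -380.9] [188.4  70.5] 4.9 1002 89.9
top stock [ 541.  -247.8] [191.   70.5] 5.89 965 90.1
top handle 25 [416.3 282.6 172.7] 183.3
top green 41 top [ 595.4 -238.1  169.7] zt 171.3
top green 48 top [ 538.9 -244.9  169.8] zt 171.7
scene rack [479.9 184. ] [172.6  80.1] -4.61 940 87.3
scene ret [ 495.  -378.7] [195.2  70.9] 5.48 1305 87.0
scene stock [ 538.  -244.6] [194.  70.] 6.17 1110 87.3
scene handle 92 [416.7 261.9 169.4] 176.4
scene red 123 top [479.1 181.3 162.6] zt 163.8
scene green 133 top [ 539.  -244.9  163.7] zt 165.2
scene green 139 top [ 597.2 -239.   163.3] zt 164.5
wrist rack [505.  180.3] [222.7  80.7] -5.16 11140 90.8
wrist handle 773 [415.6 256.2 174.2] 181.1
wrist red 503 top [474.5 181.9 167.1] zt 168.1
delta [2.65, 2.69, 11.0] [-0.0, -0.0, 0.002] grasp now [452.1 134.5 360. ] tilt [-0.  0. -1.]
```

Request:
{"op": "servo_tool", "data": {"series": [[4.75,2.35,4,0,0,0.05,4.5],[4.75,2.35,10,0,0,0.05,4.5],[4.75,2.35,15,0,0,0.05,4.5],[4.75,2.35,15,0,0,0.05,4.5],[4.75,2.35,15,0,0,0.05,4.5]]}}

```text
time: 13.85
ee_pos: [478.5, 180.7, 218.4]
tool_rot: [2.315, 2.122, 0.003]
force: [0.1, 1.0, -0.1]
grip_width: 0.484
finger_force: 0.0
```

```bash
python3 - <<'E'
from h import *
plan([476.5,182,150],-5)
d=get_image("wrist");P=wcloud(d);H=hsv(d);q=P[box(COL["red"](H),P,(440,520),(140,230),(120,200))];print(len(q),np.percentile(q,[2,50,98],axis=0).round(1))
E
```

```text
delta [0.11, -0.22, 6.24] [0.002, -0.001, 0.001] grasp now [478.5 180.7 212.4] tilt [ 0.002  0.001 -1.   ]
1742 [[465.5 172.2 135.1]
 [475.8 185.5 166.7]
 [485.9 193.6 168.3]]
```

Request:
{"op": "servo_tool", "data": {"series": [[0.11,-0.25,2,0,0,0,4.5],[0.11,-0.25,5,0,0,0,4.5],[0.11,-0.25,6.25,0,0,0,4.5],[0.11,-0.25,6.25,0,0,0,4.5],[0.11,-0.25,6.25,0,0,0,1.8],[0.11,-0.25,6.25,0,0,0,1.8],[0.11,-0.25,6.25,0,0,0,1.8],[0.11,-0.25,6.25,0,0,0,1.8],[0.11,-0.25,6.25,0,0,0,1.8]], "force": 20}}

```text
time: 15.02
ee_pos: [476.1, 181.2, 154.5]
tool_rot: [2.316, 2.121, 0.002]
force: [0.3, -0.2, 5.5]
grip_width: 0.255
finger_force: 20.0
```

Request:
{"op": "servo_tool", "data": {"series": [[0,0,-1,0,0,0,1.8],[0,0,-3,0,0,0,1.8],[0,0,-6,0,0,0,1.8],[0,0,-10,0,0,0,1.8],[0,0,-14,0,0,0,1.8],[0,0,-16,0,0,0,1.8],[0,0,-16,0,0,0,1.8],[0,0,-16,0,0,0,1.8]]}}

```text
time: 16.02
ee_pos: [474.8, 180.9, 311.5]
tool_rot: [-2.316, -2.121, 0.004]
force: [1.3, 0.5, -0.8]
grip_width: 0.253
finger_force: 20.0
```

```bash
python3 - <<'E'
from h import *
s=sense();print(s["grip_width"]*93,s["finger_force"],s["force"])
measure(tag="n"); plan([495,-379,310],5.4)
E
```

```text
23.48471193713947 19.99754282645881 [ 1.31917028  0.52970831 -0.79750927]
top ret [ 496.6 -381. ] [187.7  70.6] 5.41 1102 90.0
top stock [ 540.8 -248.1] [190.5  71.4] 6.18 1003 90.2
top handle 10 [398.5 242.7 172.4] 177.4
top green 42 top [ 595.7 -239.8  168.4] zt 169.4
top green 50 top [ 538.  -246.6  170.2] zt 171.9
scene rack [482.4 183. ] [173.4  80.5] -5.0 947 87.4
scene ret [ 495.9 -378.5] [194.   71.4] 5.23 1313 87.0
scene stock [ 537.5 -244.8] [192.5  70.4] 6.13 1075 87.0
scene handle 87 [417.  262.8 169.2] 178.0
scene green 127 top [ 539.2 -245.3  163.3] zt 164.3
scene green 138 top [ 597.5 -238.7  163.3] zt 164.9
wrist rack [505.  180.1] [223.1  80.5] -5.06 13734 90.8
wrist handle 1029 [416.4 256.7 174.2] 179.8
delta [-55.59, 6.94, -0.4] [-0.003, 0.001, -0.182] grasp now [474.7 180.8 305.6] tilt [-0.003 -0.001 -1.   ]
```

Request:
{"op": "servo_tool", "data": {"series": [[-5,0.7,0,0,0,-0.02,1.8],[-11,1.4,0,0,0,-0.04,1.8],[-17,2.1,0,0,0,-0.06,1.8],[-23,2.8,0,0,0,-0.08,1.8],[-29,3.5,0,0,0,-0.1,1.8],[-35,4.3,0,0,0,-0.12,1.8],[-41,5.1,0,0,0,-0.14,1.8],[-47,5.9,0,0,0,-0.16,1.8],[-52,6.6,0,0,0,-0.17,1.8],[-55.6,6.94,0,0,0,-0.182,1.8],[-55.6,6.94,0,0,0,-0.182,1.8],[-55.6,6.94,0,0,0,-0.182,1.8]]}}

```text
time: 17.68
ee_pos: [495.5, -378.2, 312.5]
tool_rot: [-2.114, -2.322, -0.001]
force: [-0.3, 0.3, -0.6]
grip_width: 0.256
finger_force: 20.0
```

```bash
cat >> h.py <<'E'
def stands(P,H,n):
    for nm,m in (("ret",box(COL["red"](H),P,(330,680),(-470,-300),(80,100))),("stock",box((H[...,2]<120)&(H[...,1]>90),P,(330,680),(-330,-160),(80,100)))):
        m=cv2.morphologyEx(m.astype(np.uint8),cv2.MORPH_OPEN,np.ones((3,3)))
        if m.sum()>300: print(n,nm,*rect(P[m>0]),m.sum())
E
python3 - <<'E'
from h import *
s=sense();print(s["grip_width"]*93,s["finger_force"],s["force"])
measure(("top","scene"),tag="o")
d=grab("wrist","o3");P=wcloud(d);H=hsv(d);stands(P,H,"w")
q=P[box(COL["red"](H),P,(460,530),(-420,-340),(200,345))];print(len(q),np.percentile(q,[2,50,98],axis=0).round(1))
plan([496,-379.8,150],5.4)
w=d["image"];cv2.imwrite("pics/o4.png",w[:,:,::-1])
E
```

```text
23.837178069114664 19.997566058300436 [-0.27809477  0.28084302 -0.5870254 ]
top rack [505.7 178.1] [218.2  80.8] -5.11 1411 90.0
top stock [ 540.5 -248.1] [189.9  71.8] 6.1 1005 90.3
top handle 50 [412.7 261.4 174.2] 184.7
top green 42 top [ 594.3 -241.   169.2] zt 171.2
top green 48 top [ 537.4 -245.2  169.8] zt 171.2
scene rack [479.7 183.5] [173.8  80.7] -4.51 1177 87.3
scene ret [ 496.1 -379.4] [193.4  70.6] 5.69 1224 87.1
scene stock [ 537.9 -244.7] [194.2  69.9] 6.25 1090 87.2
scene handle 81 [416.7 264.1 169. ] 179.1
scene green 135 top [ 539.1 -245.7  163.3] zt 164.8
scene green 140 top [ 597.1 -238.2  163.4] zt 165.0
w ret [ 494.4 -379.7] [189.9  70.5] 5.32 10047
w stock [ 544.6 -227.7] [142.1  91.1] -23.61 1294
2886 [[ 485.  -378.5  292.4]
 [ 495.4 -369.5  324.2]
 [ 506.8 -365.3  327. ]]
delta [-0.21, -0.02, 15.77] [0.0, -0.0, 0.001] grasp now [ 496.  -377.7  307.7] tilt [ 0.  0. -1.]
```

View pics/o4.png

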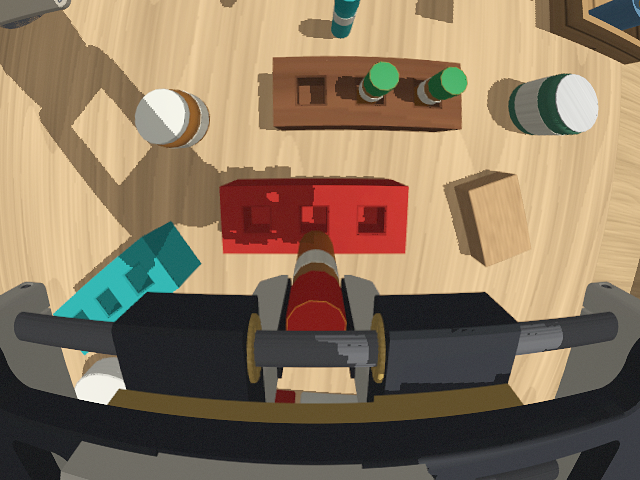

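The red-capped vial hangs straight in the grip over the red stand's middle hole at (314,215), so I'll lower it.

Request:
{"op": "servo_tool", "data": {"series": [[-0.21,-0.04,4,0,0,0,1.8],[-0.21,-0.04,8,0,0,0,1.8],[-0.21,-0.04,10.5,0,0,0,1.8],[-0.21,-0.04,11,0,0,0,1.8],[-0.21,-0.04,11.5,0,0,0,1.8],[-0.21,-0.04,12,0,0,0,1.8],[-0.21,-0.04,12,0,0,0,1.8]]}}

```text
time: 18.7
ee_pos: [495.8, -381.2, 194.1]
tool_rot: [2.114, 2.323, 0.0]
force: [0.4, -0.5, -1.2]
grip_width: 0.252
finger_force: 20.0
```

```bash
python3 - <<'E'
from h import *
s=sense();print(s["grip_width"]*93,s["force"].round(2))
d=grab("wrist","o5");P=wcloud(d);H=hsv(d);stands(P,H,"w")
plan([495.5,-379.8,149],5.4)
E
```

```text
23.457836648804147 [ 0.41 -0.53 -1.19]
w ret [ 494.6 -380.1] [190.3  71.1] 5.35 19694
w stock [ 538.2 -255.9] [146.5  50.9] 6.03 2692
delta [0.15, -0.02, 3.92] [0.001, 0.001, -0.0] grasp now [ 495.8 -381.2  188.2] tilt [ 0.001 -0.001 -1.   ]
```

Request:
{"op": "servo_tool", "data": {"series": [[0.08,0,1,0,0,0,1.8],[0.08,0,2,0,0,0,1.8],[0.08,0,3,0,0,0,1.8],[0.08,0,3.7,0,0,0,1.8],[0.08,0,3.98,0,0,0,1.8],[0.08,0,3.98,0,0,0,1.8],[0.08,0,3.98,0,0,0,1.8]]}}

```text
time: 19.62
ee_pos: [495.6, -380.5, 154.4]
tool_rot: [2.114, 2.323, -0.0]
force: [-1.6, 0.6, 5.5]
grip_width: 0.254
finger_force: 20.0
```

Request:
{"op": "servo_tool", "data": {"series": [[0,0,0,0,0,0,4.2],[0,0,0,0,0,0,4.2],[0,0,-2,0,0,0,4.2],[0,0,-6,0,0,0,4.2],[0,0,-11,0,0,0,4.2],[0,0,-14,0,0,0,4],[5,2,-14,0,0,0,4],[10,4,-14,0,0,0,4],[13.3,5.5,-14,0,0,0,4],[13.3,5.5,-14,0,0,0,4],[13.3,5.5,-14,0,0,0,4]]}}

```text
time: 21.0
ee_pos: [537.7, -243.2, 294.8]
tool_rot: [2.113, 2.323, -0.0]
force: [-0.4, -0.9, -0.6]
grip_width: 0.431
finger_force: 0.0
```

```bash
python3 - <<'E'
from h import *
measure(tag="p"); plan([538.7,-245.5,150],6.1); plan([596,-239,150],6.1)
E
```

```text
top rack [505.9 177.5] [218.1  80.4] -4.73 1385 90.1
top ret [ 447.8 -386.5] [88.8 67.4] 3.54 342 89.7
top stock [ 495.3 -252.2] [99.2 69.9] 6.16 419 90.3
top handle 54 [412.7 260.7 173.4] 184.3
top red 30 top [ 496.7 -385.3  169.4] zt 171.4
scene rack [480.7 183.7] [173.9  81.2] -4.84 1188 87.2
scene ret [ 494.8 -379.1] [195.5  71.1] 5.29 1090 87.0
scene stock [ 539.2 -244.3] [196.3  70.1] 6.1 1126 87.2
scene handle 80 [416.7 263.3 169.3] 176.5
scene red 151 top [ 497.7 -378.   163.6] zt 164.6
scene green 120 top [ 539.3 -245.1  163.7] zt 165.0
scene green 138 top [ 597.3 -238.4  164.1] zt 165.3
wrist ret [ 543.2 -349.6] [86.4 20.5] 5.7 1596 90.7
wrist stock [ 491.7 -246. ] [101.   62.2] 5.54 4762 90.7
wrist red 346 top [ 500.5 -379.   166.8] zt 167.6
wrist green 886 top [ 594.3 -239.4  167. ] zt 167.8
wrist green 850 top [ 536.9 -245.5  167. ] zt 167.8
delta [-0.18, 0.12, 13.8] [0.0, 0.0, -0.014] grasp now [ 537.3 -243.8  288. ] tilt [ 0. -0. -1.]
delta [-0.06, 5.88, 13.8] [0.0, 0.0, -0.014] grasp now [ 537.3 -243.8  288. ] tilt [ 0. -0. -1.]
```

Request:
{"op": "servo_tool", "data": {"series": [[-0.17,0.05,4,0,0,0,4],[-0.17,0.05,8,0,0,0,4],[-0.17,0.05,12,0,0,0,4],[-0.17,0.05,13.9,0,0,0,4],[-0.17,0.05,13.9,0,0,0,4],[-0.17,0.05,13.9,0,0,0,1.8],[-0.17,0.05,13.9,0,0,0,1.8],[-0.17,0.05,13.9,0,0,0,1.8],[-0.17,0.05,13.9,0,0,0,1.8]]}}

```text
time: 22.28
ee_pos: [539.1, -244.9, 156.7]
tool_rot: [2.113, 2.321, 0.0]
force: [-2.2, -0.3, 6.2]
grip_width: 0.256
finger_force: 19.9
```

Request:
{"op": "servo_tool", "data": {"series": [[0,0,-1,0,0,0,1.8],[0,0,-3,0,0,0,1.8],[0,0,-6,0,0,0,1.8],[0,0,-10,0,0,0,1.8],[0,0,-14,0,0,0,1.8],[0,0,-17,0,0,0,1.8],[0,0,-17,0,0,0,1.8],[0,0,-17,0,0,0,1.8]]}}

```text
time: 23.28
ee_pos: [538.2, -244.2, 324.3]
tool_rot: [-2.114, -2.323, 0.0]
force: [-0.4, -0.5, -1.8]
grip_width: 0.254
finger_force: 19.9
```

```bash
python3 - <<'E'
from h import *
s=sense();print(s["grip_width"]*93,s["finger_force"],s["force"])
# rack: wrist centre used vial grasped at hole2 (475.8,182.0); row heading
a=np.radians(-5.0);e=np.array([np.cos(a),np.sin(a)])
h2=np.array([475.8,181.8])
for i,y in enumerate((38,96,154,212)): print(i,(h2+e*(154-y)).round(1))
h3=h2+e*(154-212); plan([*h3,320],-5)
E
```

```text
23.610309345935985 19.943385352380574 [-0.43529369 -0.51443175 -1.78185792]
0 [591.4 171.7]
1 [533.6 176.7]
2 [475.8 181.8]
3 [418.  186.9]
delta [44.04, -7.92, -0.15] [-0.0, -0.0, 0.181] grasp now [ 538.2 -244.2  318.3] tilt [-0.  0. -1.]
```

Request:
{"op": "servo_tool", "data": {"series": [[5,-0.9,0,0,0,0.02,1.8],[10,-1.8,0,0,0,0.04,1.8],[15,-2.7,0,0,0,0.06,1.8],[20,-3.6,0,0,0,0.08,1.8],[25,-4.5,0,0,0,0.1,1.8],[30,-5.4,0,0,0,0.12,1.8],[35,-6.3,0,0,0,0.14,1.8],[40,-7.2,0,0,0,0.16,1.8],[44.05,-7.92,0,0,0,0.181,1.8],[44.05,-7.92,0,0,0,0.181,1.8],[44.05,-7.92,0,0,0,0.181,1.8]]}}

```text
time: 24.65
ee_pos: [417.7, 186.4, 323.5]
tool_rot: [-2.315, -2.123, 0.003]
force: [0.3, -0.2, -0.2]
grip_width: 0.252
finger_force: 20.0
```

```bash
cat >> h.py <<'E'
def rackcheck(tag,cap=None):
    s=sense();print(round(s["grip_width"]*93,1),s["finger_force"].round(1),s["force"].round(1))
    d=grab("wrist",tag);P=wcloud(d);H=hsv(d)
    m=box((H[...,1]<70),P,(380,650),(90,260),(82,98)).astype(np.uint8);m=cv2.morphologyEx(m,cv2.MORPH_OPEN,np.ones((3,3)));print("rack",*rect(P[m>0]),m.sum())
    g=s["ee_pos"];q=P[box(COL["green"](H),P,(g[0]-40,g[0]+40),(g[1]-40,g[1]+40),(90,360))]
    if len(q): print("cap",len(q),np.percentile(q,[2,50,98],axis=0).round(1).tolist())
    # hole centres: points below mouth inside the rack rectangle
    (c,sz,a)=cv2.minAreaRect(P[m>0][:,:2].astype(np.float32))
    hm=(P[...,2]<80)&(P[...,2]>20)&(cv2.fillConvexPoly(np.zeros((480,640),np.uint8),cv2.convexHull(np.argwhere(m)[:,::-1].astype(np.int32)),1)>0)
    N,L,S,C=cv2.connectedComponentsWithStats(hm.astype(np.uint8))
    K=d["K"]
    for i in range(1,N):
        if S[i,4]>60:
            # hole mouth: ray through each blob pixel at z=90; edges from extremes
            v,u=np.nonzero(L==i);x=(u-K[0,2])/K[0,0];y=(v-K[1,2])/K[1,1];r=np.hypot(x,y);t=np.tan(r)/r
            D=np.stack([x*t,-y*t,-np.ones_like(x)],1)@d["cam_to_world"][:3,:3].T;o=d["cam_to_world"][:3,3]
            q=o+D*((90-o[2])/D[:,2])[:,None];print("hole",*rect(q),S[i,4])
E
python3 - <<'E'
from h import *
rackcheck("r1"); plan([418,186.9,200],-5)
E
```

```text
Traceback (most recent call last):
  File "h.py", line 65, in rackcheck
    s=sense();print(round(s["grip_width"]*93,1),s["finger_force"].round(1),s["force"].round(1))
                                                ^^^^^^^^^^^^^^^^^^^^^^^
AttributeError: 'float' object has no attribute 'round'
```

```bash
sed -i 's/s\["finger_force"\].round(1)/s["finger_force"]/' h.py; python3 - <<'E'
from h import *
rackcheck("r1"); plan([418,186.9,200],-5)
E
```

```text
23.4 19.978587536606938 [ 0.3 -0.2 -0.2]
rack [505.2 179.7] [222.9  80.7] -4.88 12332
cap 2758 [[407.6, 184.5, 301.4], [418.8, 193.6, 332.3], [429.1, 198.0, 334.7]]
hole [418.4 188.1] [24.7 24. ] -4.96 577
hole [474.9 183.4] [25.2 24.2] -4.36 571
hole [532.1 178.1] [24.8 24.1] 85.5 489
hole [589.1 173.5] [24.6 23.9] 85.69 428
delta [0.1, 0.01, 11.78] [-0.001, 0.001, 0.0] grasp now [418.  186.  317.8] tilt [-0.002 -0.001 -1.   ]
```

View pics/r1.png

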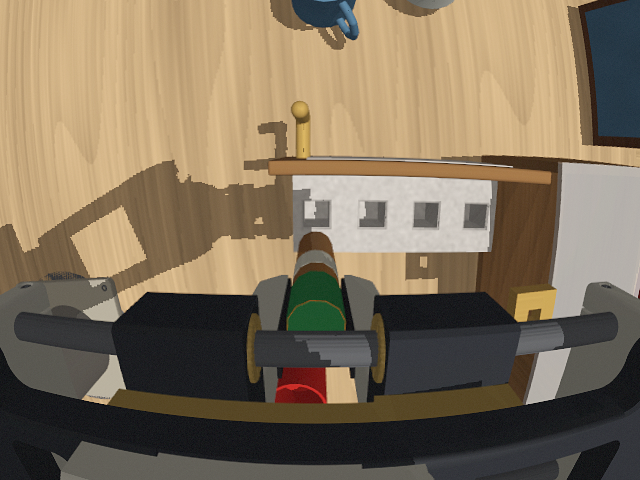

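The green vial hangs straight. The four empty door holes are at (317,213), (373,213), (426,214) and (475,215). I'll lower it into hole 3.

Request:
{"op": "servo_tool", "data": {"series": [[0.1,0.05,4,0,0,0,1.8],[0.1,0.05,8,0,0,0,1.8],[0.1,0.05,10.8,0,0,0,1.8],[0.1,0.05,11.4,0,0,0,1.8],[0.1,0.05,12,0,0,0,1.8],[0.1,0.05,12.6,0,0,0,1.8],[0.1,0.05,12.6,0,0,0,1.8]]}}

```text
time: 25.58
ee_pos: [419.0, 187.8, 199.1]
tool_rot: [2.316, 2.123, 0.001]
force: [-0.4, -0.2, 0.2]
grip_width: 0.256
finger_force: 20.0
```

```bash
python3 - <<'E'
from h import *
rackcheck("r2"); plan([418.5,187,150.3],-5)
E
```

```text
23.9 19.978770080488175 [-0.4 -0.2  0.2]
rack [505.4 177.5] [223.4  76.4] -5.11 19854
cap 2757 [[408.9, 185.8, 177.0], [420.1, 195.0, 208.0], [430.4, 199.3, 210.3]]
hole [418.3 191.2] [25.8 20.9] -4.44 328
hole [474.9 184.2] [24.8 24.7] 85.22 1103
hole [531.2 179.1] [24.7 22.6] 84.89 868
hole [588. 174.] [24.3 21. ] 85.59 607
delta [-0.09, -0.05, 4.3] [0.001, -0.0, 0.0] grasp now [419.  187.8 193.3] tilt [ 0.001  0.    -1.   ]
```

Request:
{"op": "servo_tool", "data": {"series": [[-0.06,-0.03,1,0,0,0,1.8],[-0.06,-0.03,2,0,0,0,1.8],[-0.06,-0.03,3,0,0,0,1.8],[-0.06,-0.03,3.9,0,0,0,1.8],[-0.06,-0.03,4.3,0,0,0,1.8],[-0.06,-0.03,4.3,0,0,0,1.8],[-0.06,-0.03,4.3,0,0,0,1.8]]}}

```text
time: 26.5
ee_pos: [418.7, 187.4, 156.6]
tool_rot: [2.316, 2.123, 0.001]
force: [-2.2, -0.1, 7.9]
grip_width: 0.258
finger_force: 20.0
```

Request:
{"op": "servo_tool", "data": {"series": [[0,0,0,0,0,0,4],[0,0,0,0,0,0,4],[0,0,-2,0,0,0,4],[0,0,-6,0,0,0,4],[0,0,-11,0,0,0,4],[0,0,-15,0,0,0,4],[0,0,-15,0,0,0,4]]}}

```text
time: 27.38
ee_pos: [420.0, 187.7, 309.6]
tool_rot: [2.314, 2.121, 0.01]
force: [-0.6, -0.2, -0.6]
grip_width: 0.425
finger_force: 0.0
```

```bash
python3 - <<'E'
from h import *
rackcheck("r3"); measure(("top","scene"),tag="q");plan([596,-239.3,290],6.1)
E
```

```text
39.5 0.0 [-0.6 -0.2 -0.6]
rack [505.1 179.8] [223.2  80.6] -5.1 13071
cap 746 [[408.4, 177.1, 138.7], [418.3, 189.2, 166.9], [428.5, 198.6, 168.4]]
hole [419.2 191.3] [24.8 20.1] -5.12 152
hole [475.1 183.9] [25.7 24.5] 86.15 646
hole [532.1 179. ] [25.1 23.5] 85.24 537
hole [589.1 174.2] [24.9 23.5] 85.37 451
top rack [531.1 155.8] [163.5  40.8] -4.95 446 89.9
top ret [ 496.6 -381.4] [187.2  70.8] 5.13 925 90.2
top stock [ 540.6 -247.9] [190.3  71. ] 6.75 975 90.3
top red 68 top [ 497.3 -381.1  168.7] zt 170.5
top green 41 top [ 595.4 -239.6  168.3] zt 170.3
scene rack [482.7 183.3] [170.6  80.9] -4.72 1045 87.4
scene ret [ 495.3 -378.9] [194.3  70.7] 5.54 1089 87.1
scene stock [ 539.8 -244.5] [193.8  70.1] 6.06 1254 87.2
scene handle 87 [417.6 262.4 169.2] 175.9
scene red 150 top [ 498.  -377.9  163.1] zt 164.3
scene green 99 top [420.8 186.2 163.3] zt 164.3
scene green 139 top [ 597.5 -238.7  163.2] zt 164.5
delta [-40.93, 21.44, 0.84] [-0.002, 0.001, -0.193] grasp now [418.  187.1 298.5] tilt [-0.002 -0.001 -1.   ]
```

Request:
{"op": "servo_tool", "data": {"series": [[-5,2.6,0,0,0,-0.02,4],[-10,5.2,0,0,0,-0.04,4],[-15,7.8,0,0,0,-0.06,4],[-20,10.4,0,0,0,-0.09,4],[-25,13,0,0,0,-0.12,4],[-30,15.7,0,0,0,-0.15,4],[-35,18.3,0,0,0,-0.18,4],[-39,20.4,0,0,0,-0.193,4],[-40.93,21.44,0,0,0,-0.193,4],[-40.93,21.44,0,0,0,-0.193,4],[-40.93,21.44,0,0,0,-0.193,4]]}}

```text
time: 28.9
ee_pos: [595.9, -238.2, 304.4]
tool_rot: [-2.099, -2.335, 0.001]
force: [-0.2, 0.4, -0.4]
grip_width: 0.429
finger_force: 0.0
```

```bash
python3 - <<'E'
from h import *
measure(("scene","wrist"),tag="s"); plan([596,-239.3,150.5],6.1)
E
```

```text
scene rack [479.4 183.4] [174.8  80.4] -5.09 1126 87.5
scene ret [ 495.5 -379.1] [193.6  72. ] 5.11 1087 87.0
scene stock [ 537.8 -244.6] [195.8  70.1] 6.13 1240 87.1
scene handle 86 [417.6 263.3 168.9] 176.4
scene red 148 top [ 497.9 -377.9  162.4] zt 163.8
scene green 107 top [420.8 186.2 163.1] zt 164.2
scene green 134 top [ 597.4 -238.5  163.7] zt 165.2
wrist ret [ 573.5 -349.4] [27.2 25.7] 5.38 548 90.7
wrist stock [ 527.9 -243. ] [173.4  65.3] 7.07 7188 90.7
wrist green 783 top [ 594.6 -239.1  167. ] zt 167.9
delta [-0.14, -0.02, 14.89] [-0.0, -0.001, 0.001] grasp now [ 596.1 -238.   299.4] tilt [-0.001  0.    -1.   ]
```

Request:
{"op": "servo_tool", "data": {"series": [[-0.1,-0.05,4,0,0,0,4],[-0.1,-0.05,8,0,0,0,4],[-0.1,-0.05,12,0,0,0,4],[-0.1,-0.05,14.9,0,0,0,4],[-0.1,-0.05,14.9,0,0,0,4],[-0.1,-0.05,14.9,0,0,0,1.8],[-0.1,-0.05,14.9,0,0,0,1.8],[-0.1,-0.05,14.9,0,0,0,1.8],[-0.1,-0.05,14.9,0,0,0,1.8]]}}

```text
time: 30.12
ee_pos: [596.9, -240.9, 159.1]
tool_rot: [2.099, 2.334, 0.001]
force: [-2.0, -0.8, 7.0]
grip_width: 0.254
finger_force: 19.9
```

Request:
{"op": "servo_tool", "data": {"series": [[0,0,-1,0,0,0,1.8],[0,0,-3,0,0,0,1.8],[0,0,-6,0,0,0,1.8],[0,0,-10,0,0,0,1.8],[0,0,-14,0,0,0,1.8],[0,0,-17,0,0,0,1.8],[0,0,-17,0,0,0,1.8],[0,0,-17,0,0,0,1.8]]}}

```text
time: 31.12
ee_pos: [595.8, -240.1, 326.3]
tool_rot: [-2.1, -2.336, 0.0]
force: [0.1, 0.3, -0.6]
grip_width: 0.255
finger_force: 19.9
```

```bash
python3 - <<'E'
from h import *
s=sense();print(s["grip_width"]*93,s["finger_force"],s["force"])
plan([533,177.3,320],-5)
E
```

```text
23.703325650917435 19.925080980174243 [ 0.06706288  0.26667872 -0.60793102]
delta [42.17, -1.83, 0.04] [-0.0, -0.0, 0.193] grasp now [ 595.8 -240.1  320.3] tilt [-0.  0. -1.]
```

Request:
{"op": "servo_tool", "data": {"series": [[5,-0.2,0,0,0,0.02,1.8],[10,-0.4,0,0,0,0.04,1.8],[15,-0.65,0,0,0,0.06,1.8],[20,-0.87,0,0,0,0.08,1.8],[25,-1.1,0,0,0,0.1,1.8],[30,-1.3,0,0,0,0.13,1.8],[35,-1.5,0,0,0,0.16,1.8],[39,-1.7,0,0,0,0.18,1.8],[42.17,-1.83,0,0,0,0.193,1.8],[42.17,-1.83,0,0,0,0.193,1.8],[42.17,-1.83,0,0,0,0.193,1.8]]}}

```text
time: 32.5
ee_pos: [532.8, 176.6, 325.4]
tool_rot: [-2.315, -2.123, 0.003]
force: [0.3, 0.2, -1.1]
grip_width: 0.259
finger_force: 20.0
```

```bash
python3 - <<'E'
from h import *
rackcheck("r4"); plan([533,177.3,195],-5)
E
```

```text
24.1 19.964652210474014 [ 0.3  0.2 -1.1]
rack [505.  179.7] [222.5  81. ] -4.99 12163
cap 2970 [[523.0, 173.5, 301.4], [533.9, 184.3, 332.5], [544.2, 189.7, 334.3]]
hole [476.6 183.6] [25.2 25.2] 83.66 559
hole [420.7 197.7] [24.5  7.4] -7.82 83
hole [533.4 178. ] [24.9 24.1] -4.99 577
hole [590.3 173.2] [25.4 24.3] -4.38 561
delta [0.12, 0.0, 12.47] [-0.001, 0.001, -0.0] grasp now [533.  176.2 319.7] tilt [-0.002 -0.001 -1.   ]
```

Request:
{"op": "servo_tool", "data": {"series": [[0.1,0.06,4,0,0,0,1.8],[0.1,0.06,8,0,0,0,1.8],[0.1,0.06,10.8,0,0,0,1.8],[0.1,0.06,11.4,0,0,0,1.8],[0.1,0.06,12,0,0,0,1.8],[0.1,0.06,12.6,0,0,0,1.8],[0.1,0.06,12.6,0,0,0,1.8]]}}

```text
time: 33.42
ee_pos: [534.1, 178.0, 201.1]
tool_rot: [2.316, 2.122, 0.001]
force: [1.1, -0.7, -1.0]
grip_width: 0.255
finger_force: 20.0
```

```bash
python3 - <<'E'
from h import *
rackcheck("r5"); plan([533.7,177.3,152.7],-5)
E
```

```text
23.8 19.964108392596245 [ 1.1 -0.7 -1. ]
rack [504.6 178.4] [223.5  75.3] -4.81 20006
cap 2976 [[524.2, 175.0, 177.4], [535.2, 185.7, 208.3], [545.6, 191.2, 210.0]]
hole [421.4 199.5] [22.2  4.6] -1.19 98
hole [477.2 184.2] [24.6 24.4] -5.29 1072
hole [522.3 185.3] [19.4  7.5] 58.65 107
hole [545.5 186.5] [15.3  7.8] -58.15 90
hole [590.4 174.2] [24.6 24.4] -5.49 1086
delta [-0.08, -0.04, 4.26] [0.001, -0.0, 0.0] grasp now [534.2 178.1 195.3] tilt [ 0.001  0.    -1.   ]
```

Request:
{"op": "servo_tool", "data": {"series": [[-0.06,-0.03,1,0,0,0,1.8],[-0.06,-0.03,2,0,0,0,1.8],[-0.06,-0.03,3,0,0,0,1.8],[-0.06,-0.03,3.9,0,0,0,1.8],[-0.06,-0.03,4.3,0,0,0,1.8],[-0.06,-0.03,4.3,0,0,0,1.8],[-0.06,-0.03,4.3,0,0,0,1.8]]}}

```text
time: 34.35
ee_pos: [533.9, 177.8, 159.0]
tool_rot: [2.316, 2.123, 0.002]
force: [-3.6, 0.1, 9.2]
grip_width: 0.252
finger_force: 20.0
```

Request:
{"op": "servo_tool", "data": {"series": [[0,0,0,0,0,0,4],[0,0,0,0,0,0,4],[0,0,-2,0,0,0,4],[0,0,-6,0,0,0,4],[0,0,-11,0,0,0,4],[0,0,-15,0,0,0,4],[0,-5,-15,0,0,0,4],[0,-10,-15,0,0,0,4],[0,-10,-15,0,0,0,4]]}}

```text
time: 35.48
ee_pos: [431.7, 186.6, 309.3]
tool_rot: [2.314, 2.124, 0.002]
force: [1.2, -0.1, 0.1]
grip_width: 0.433
finger_force: 0.0
```

```bash
python3 - <<'E'
from h import *
rackcheck("r6");measure(("top","scene"),"u")
for n,f in (("w","r6"),("top","utop"),("scene","uscene")):
    d=load(f+".npz");P=(wcloud if n=="w" else cloud)(d);H=hsv(d)
    m=box(np.ones((480,640),bool),P,(380,450),(262,310),(150,190));q=P[m];print(n,len(q),q.mean(0).round(1) if len(q) else 0,(q.min(0).round(),q.max(0).round()) if len(q) else 0)
    m=box(COL["green"](H),P,(360,660),(100,250),(120,200)).astype(np.uint8);N,L,S,_=cv2.connectedComponentsWithStats(m)
    for i in range(1,N):
        if S[i,4]>15: q=P[L==i];print(n,"green",q.mean(0).round(),np.percentile(q[:,2],90).round(1))
plan([415.5,285,165],-5)
E
```

```text
40.3 0.0 [ 1.2 -0.1  0.1]
rack [505.1 179.2] [223.   79.3] -4.95 12277
cap 739 [[408.5, 176.6, 138.9], [418.6, 188.3, 166.9], [428.6, 197.6, 168.4]]
hole [418.1 188. ] [25.8 24.1] -5.09 156
hole [475.1 183.1] [25.3 24.3] -4.53 626
hole [589.4 173.3] [23.6 22.8] 86.4 442
top rack [540.9 153.4] [141.9  38.8] -4.22 390 90.2
top ret [ 497.  -381.4] [187.9  70.4] 5.49 954 90.5
top stock [ 504.2 -266.3] [191.   71.7] 6.18 1125 90.1
top handle 22 [416.1 282.5 172.4] 179.3
top red 68 top [ 498.8 -381.7  168.8] zt 170.5
scene rack [480.5 182.7] [172.1  80.7] -4.79 818 87.5
scene ret [ 495.6 -379. ] [193.   71.2] 5.42 1097 87.1
scene stock [ 501.2 -262.7] [195.9  70. ] 6.21 1303 87.1
scene handle 76 [416.8 262.9 169.1] 176.6
scene red 148 top [ 497.4 -378.1  163.4] zt 164.9
scene green 103 top [421.7 185.4 163. ] zt 164.3
scene green 121 top [536.4 177.7 163.4] zt 164.7
w 321 [414.6 284.5 173.9] (array([407., 278., 151.]), array([421., 292., 180.]))
w green [530. 181. 161.] 167.8
w green [421. 196. 151.] 162.8
w green [418. 186. 167.] 167.9
top 27 [415.9 282.  168.5] (array([410., 276., 150.]), array([423., 290., 179.]))
scene 43 [418.6 285.2 164.5] (array([411., 279., 150.]), array([425., 292., 176.]))
scene green [425. 184. 152.] 164.3
scene green [540. 177. 153.] 164.7
delta [9.66, -2.79, 13.8] [0.002, -0.001, 0.0] grasp now [434.6 186.3 303. ] tilt [ 0.002  0.    -1.   ]
```

View pics/r6.png

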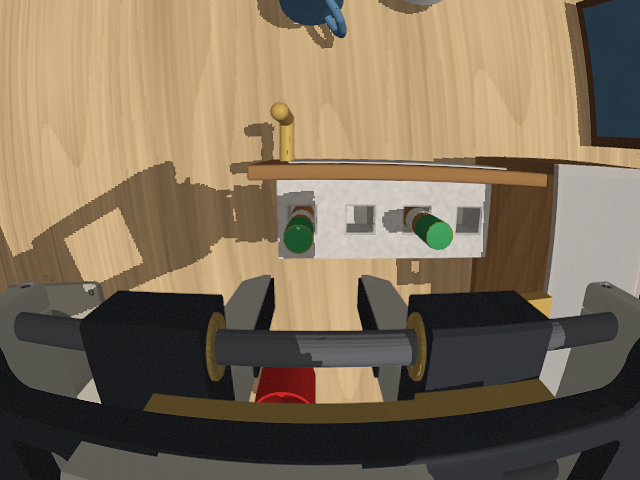

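Both green vials are upright and fully down (tops at 167–168 mm) at (298,235) and (438,235). The now-empty stock stand was nudged, which does no harm. Next I'll grasp the handle, whose tip is at (280,112).

Request:
{"op": "servo_tool", "data": {"series": [[5,-1.4,0,0,0,0,3.2],[9.62,-2.77,0,0,0,0,3.2],[9.62,-2.77,0,0,0,0,3.2],[9.62,-2.77,5,0,0,0,3.2],[9.62,-2.77,10,0,0,0,3.2],[9.62,-2.77,14.2,0,0,0,3.2],[9.62,-2.77,14.2,0,0,0,3.2],[9.62,-2.77,14.2,0,0,0,1],[9.62,-2.77,14.2,0,0,0,1],[9.62,-2.77,14.2,0,0,0,1],[9.62,-2.77,14.2,0,0,0,1]], "force": 15}}

```text
time: 37.0
ee_pos: [413.4, 286.1, 168.4]
tool_rot: [-2.312, -2.122, -0.001]
force: [-13.5, 2.8, 9.3]
grip_width: 0.147
finger_force: 15.0
```

```bash
cat > arc.py <<'E'
from h import *
s=sense();r0=R.from_rotvec(s["tool_rot"]);g=s["ee_pos"]
print(s["grip_width"]*93,s["force"].round(1),g)
S=np.array([579.8,-2.4]);a=g[:2];r=np.hypot(225,46);m=(a+S)/2;c=S-a;L=np.linalg.norm(c);n=np.array([c[1],-c[0]])/L
h=m+n*np.sqrt(r*r-L*L/4);h=h if h[0]>m[0] else 2*m-h
T=2*np.degrees(np.arcsin(L/2/r));print("hinge",h,"angle",T)
for th in list(np.arange(6,T-1,6))+[T]:
    t=np.append(h+R.from_euler('z',th,degrees=True).apply(np.append(a-h,0))[:2],g[2]);print(round(th,1),(r0.inv().apply(t-g)/10).round(2).tolist())
E
python3 arc.py
```

```text
13.66300995447536 [-13.5   2.8   9.3] [413.44578379 286.13869196 168.35158523]
hinge [633.62598862 220.85716775] angle 92.95964179413478
6.0 [-2.38, -0.36, -0.01]
12.0 [-4.78, -0.47, -0.01]
18.0 [-7.18, -0.32, -0.02]
24.0 [-9.55, 0.07, -0.03]
30.0 [-11.87, 0.71, -0.04]
36.0 [-14.1, 1.58, -0.04]
42.0 [-16.24, 2.69, -0.05]
48.0 [-18.25, 4.02, -0.06]
54.0 [-20.1, 5.54, -0.07]
60.0 [-21.79, 7.25, -0.08]
66.0 [-23.29, 9.13, -0.09]
72.0 [-24.58, 11.16, -0.1]
78.0 [-25.66, 13.31, -0.1]
84.0 [-26.5, 15.56, -0.11]
90.0 [-27.11, 17.88, -0.12]
93.0 [-27.32, 19.05, -0.12]
```

Request:
{"op": "servo_tool", "data": {"series": [[-1.2,-0.2,0,0,0,0,1],[-2.38,-0.36,0,0,0,0,1],[-3.58,-0.43,0,0,0,0,1],[-4.78,-0.47,0,0,0,0,1],[-6,-0.42,0,0,0,0,1],[-7.18,-0.32,0,0,0,0,1],[-8.4,-0.15,0,0,0,0,1],[-9.55,0.07,0,0,0,0,1],[-10.75,0.38,0,0,0,0,1],[-11.87,0.71,0,0,0,0,1],[-13,1.12,0,0,0,0,1],[-14.1,1.58,0,0,0,0,1]]}}

```text
time: 38.5
ee_pos: [416.1, 141.9, 168.1]
tool_rot: [-2.313, -2.122, 0.007]
force: [-21.6, -5.0, 15.8]
grip_width: 0.146
finger_force: 15.0
```

```bash
python3 arc.py
```

```text
13.600283358603729 [-21.6  -5.   15.8] [416.12179978 141.8712411  168.12804867]
hinge [631.58861029 221.33855243] angle 56.72259308733778
6.0 [-2.12, 1.14, -0.0]
12.0 [-4.11, 2.49, -0.0]
18.0 [-5.94, 4.04, -0.01]
24.0 [-7.61, 5.77, -0.01]
30.0 [-9.08, 7.67, -0.02]
36.0 [-10.35, 9.71, -0.03]
42.0 [-11.4, 11.88, -0.04]
48.0 [-12.21, 14.14, -0.04]
54.0 [-12.78, 16.47, -0.05]
56.7 [-12.96, 17.55, -0.06]
```

Request:
{"op": "servo_tool", "data": {"series": [[-1.1,0.1,0,0,0,0,1],[-2.12,0.7,0,0,0,0,1],[-3.15,1.35,0,0,0,0,1],[-4.11,2.05,0,0,0,0,1],[-5.05,2.8,0,0,0,0,1],[-5.94,3.6,0,0,0,0,1],[-6.8,4.45,0,0,0,0,1],[-7.61,5.35,0,0,0,0,1],[-8.4,6.3,0,0,0,0,1],[-9.08,7.25,0,0,0,0,1],[-9.75,8.25,0,0,0,0,1],[-10.35,9.3,0,0,0,0,1]]}}

```text
time: 40.0
ee_pos: [502.9, 29.5, 168.0]
tool_rot: [2.314, 2.12, -0.001]
force: [-5.4, -6.8, 7.5]
grip_width: 0.147
finger_force: 15.0
```

```bash
python3 arc.py
```

```text
13.639453457028019 [-5.4 -6.8  7.5] [502.89315824  29.54531585 167.99224465]
hinge [627.98181255 222.14289777] angle 20.89226651715362
6.0 [-1.02, 2.18, 0.01]
12.0 [-1.8, 4.45, 0.01]
18.0 [-2.34, 6.79, 0.02]
20.9 [-2.51, 7.94, 0.02]
```

Request:
{"op": "servo_tool", "data": {"series": [[-0.5,1,0,0,0,0,1],[-1.02,2.1,0,0,0,0,1],[-1.45,3.2,0,0,0,0,1],[-1.8,4.35,0,0,0,0,1],[-2.1,5.5,0,0,0,0,1],[-2.34,6.7,0,0,0,0,1],[-2.5,7.8,0,0,0,0,1],[-2.5,8.2,0,0,0,0,1],[-2.5,8.2,0,0,0,0,1],[-2.5,8.2,0,0,0,0,1]]}}

```text
time: 41.25
ee_pos: [579.5, -1.9, 167.5]
tool_rot: [-2.315, -2.121, 0.007]
force: [-19.3, -5.0, 15.4]
grip_width: 0.146
finger_force: 15.0
```

Request:
{"op": "servo_tool", "data": {"series": [[0,-0.1,0,0,0,0,3.2],[0,-0.3,0,0,0,0,3.2],[0,-0.3,0,0,0,0,3.2],[0,-0.3,-2,0,0,0,3.2],[0,-0.3,-6,0,0,0,3.2],[0,-0.3,-11,0,0,0,4],[0,-0.3,-15,0,0,0,5],[0,-0.3,-15,0,0,0,5]]}}

```text
time: 42.25
ee_pos: [580.4, -0.4, 322.4]
tool_rot: [2.311, 2.118, 0.01]
force: [0.4, 0.5, 0.0]
grip_width: 0.534
finger_force: 0.0
```

```bash
python3 - <<'E'
from h import *
d=grab("wrist","d1");P=wcloud(d);H=hsv(d)
q=P[box(np.ones((480,640),bool),P,(560,605),(-25,20),(172,185))];print("handle",len(q),q.mean(0).round(1))
q=P[box(COL["blue"](H),P,(620,720),(-140,-40),(140,260))];print("knob",len(q),np.percentile(q,[2,50,98],axis=0).round(1) if len(q) else 0)
for n in ("top","scene"):
    d=grab(n,"d"+n);P=cloud(d);H=hsv(d)
    q=P[box(COL["blue"](H),P,(620,720),(-140,-40),(140,260))];print(n,"knob",len(q),np.percentile(q,[2,50,98],axis=0).round(1) if len(q) else 0)
plan([668,-91,250],-2.2); 
b=load("w1.npz");a=load("d1.npz")
cv2.imwrite("pics/d2.png",np.hstack([cv2.resize(a["image"],(400,300)),cv2.resize(load("dtop.npz")["image"][130:280,230:430],(400,300))])[:,:,::-1])
E
```

```text
handle 234 [579.8  -1.3 176.4]
knob 36 [[671.  -82.  155.5]
 [672.9 -79.  164. ]
 [677.1 -78.  175.5]]
top knob 0 0
scene knob 161 [[ 660.6 -100.7  153.1]
 [ 677.2  -89.8  182.4]
 [ 682.7  -79.3  189.9]]
delta [-8.26, 9.74, 5.95] [-0.0, -0.0, -0.049] grasp now [ 5.782e+02 -3.000e-01  3.096e+02] tilt [-0.  0. -1.]
```

View pics/d2.png

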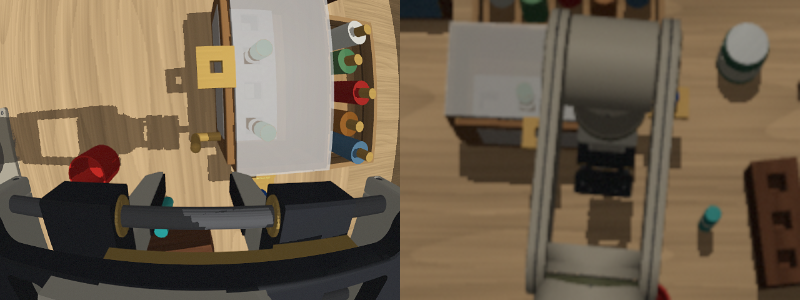

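The door is shut, with the handle back at its start position, and both vials are visible inside through the roof. Now the pin goes back.

Request:
{"op": "servo_tool", "data": {"series": [[-4,5,0,0,0,-0.03,5],[-8.26,9.7,0,0,0,-0.049,5],[-8.26,9.7,0,0,0,-0.049,5],[-8.26,9.7,0,0,0,-0.049,5],[-8.26,9.7,4,0,0,-0.049,5],[-8.26,9.7,5.5,0,0,-0.049,5],[-8.26,9.7,5.5,0,0,-0.049,5]]}}

```text
time: 43.28
ee_pos: [666.6, -90.0, 259.7]
tool_rot: [-2.261, -2.178, 0.002]
force: [0.3, -0.8, 0.3]
grip_width: 0.534
finger_force: 0.0
```

```bash
python3 - <<'E'
from h import *
d=get_image("wrist");P=wcloud(d);H=hsv(d)
q=P[box(COL["blue"](H),P,(620,720),(-140,-40),(140,260))];print("knob",len(q),np.percentile(q,[2,50,98],axis=0).round(1) if len(q) else 0)
plan([667.6,-91.2,178.5],-2.2)
E
```

```text
knob 1683 [[ 657.4 -100.3  159.1]
 [ 668.3  -86.3  190.3]
 [ 679.6  -78.   192. ]]
delta [-0.09, 0.03, 7.69] [-0.0, -0.0, 0.001] grasp now [667.4 -90.3 255.4] tilt [-0.  0. -1.]
```

Request:
{"op": "servo_tool", "data": {"series": [[-0.06,0.08,2,0,0,0,5],[-0.06,0.08,5,0,0,0,5],[-0.06,0.08,7.6,0,0,0,5],[-0.06,0.08,7.7,0,0,0,5],[-0.06,0.08,7.7,0,0,0,2],[-0.06,0.08,7.7,0,0,0,2],[-0.06,0.08,7.7,0,0,0,2],[-0.06,0.08,7.7,0,0,0,2],[-0.06,0.08,7.7,0,0,0,2]], "force": 25}}

```text
time: 44.45
ee_pos: [669.3, -91.8, 185.2]
tool_rot: [2.262, 2.178, 0.002]
force: [-0.6, -0.2, 5.4]
grip_width: 0.276
finger_force: 25.0
```

```bash
python3 - <<'E'
from h import *
s=sense();print(s["grip_width"]*93,s["force"].round(1));plan([613.5,96,300],-2.2)
E
```

```text
25.68559024065432 [-0.6 -0.2  5.4]
delta [18.55, -6.26, -12.1] [0.002, 0.0, 0.0] grasp now [669.3 -91.8 179.2] tilt [ 0.002 -0.    -1.   ]
```

Request:
{"op": "servo_tool", "data": {"series": [[0,0,-1,0,0,0,2],[0,0,-3,0,0,0,2],[0,0,-7,0,0,0,2],[0,0,-11,0,0,0,2],[0,0,-12.3,0,0,0,2],[4,-1.4,-12.3,0,0,0,2],[9,-3.1,-12.3,0,0,0,2],[14,-4.8,-12.3,0,0,0,2],[18.5,-6.26,-12.3,0,0,0,2],[18.5,-6.26,-12.3,0,0,0,2],[18.5,-6.26,-12.3,0,0,0,2],[18.5,-6.26,-12.3,0,0,0,2]]}}

```text
time: 45.95
ee_pos: [613.3, 94.4, 306.3]
tool_rot: [-2.265, -2.177, 0.001]
force: [-0.2, -0.8, -0.7]
grip_width: 0.276
finger_force: 25.0
```

```bash
python3 - <<'E'
from h import *
s=sense();print(s["grip_width"]*93,s["force"].round(1))
d=grab("wrist","e1");P=wcloud(d);H=hsv(d)
q=P[box(COL["blue"](H),P,(580,650),(50,140),(230,345))];print("knob",len(q),np.percentile(q,[2,50,98],axis=0).round(1) if len(q) else 0)
m=box((H[...,1]>100),P,(575,660),(60,140),(186,197)).astype(np.uint8);print("lug",*rect(P[m>0]),m.sum())
plan([613.5,96,221],-2.2)
cv2.imwrite("pics/e2.png",cv2.resize(d["image"][130:370,200:460],(600,554))[:,:,::-1])
E
```

```text
25.625177429226852 [-0.2 -0.8 -0.7]
knob 3525 [[602.4  90.3 278.4]
 [614.  102.3 311. ]
 [625.4 108.3 312.8]]
lug [612.3  96.9] [50.3 44.8] 87.61 3302
delta [0.17, 0.02, 7.94] [-0.001, 0.0, -0.001] grasp now [613.3  94.3 300.4] tilt [-0.001 -0.    -1.   ]
```

View pics/e2.png

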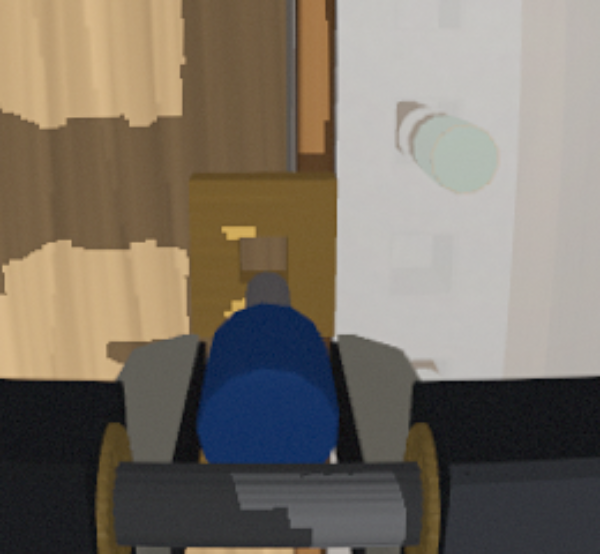

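Pin tip at crop (268,290) lines up with the bore at (263,253). I'll lower it gently.

Request:
{"op": "servo_tool", "data": {"series": [[0.16,-0.05,0,0,0,0,2],[0.16,-0.05,1,0,0,0,2],[0.16,-0.05,2,0,0,0,2],[0.16,-0.05,2.6,0,0,0,2],[0.16,-0.05,3.2,0,0,0,2],[0.16,-0.05,3.8,0,0,0,2],[0.16,-0.05,3.8,0,0,0,2]]}}

```text
time: 46.88
ee_pos: [612.3, 97.1, 268.0]
tool_rot: [-2.263, -2.178, 0.001]
force: [-1.0, -0.8, -0.6]
grip_width: 0.276
finger_force: 25.0
```

Request:
{"op": "servo_tool", "data": {"series": [[-0.06,0.05,0.8,0,0,0,2],[-0.06,0.05,1.8,0,0,0,2],[-0.06,0.05,2.8,0,0,0,2],[-0.06,0.05,3.6,0,0,0,2],[-0.06,0.05,4.1,0,0,0,2],[-0.06,0.05,4.2,0,0,0,2],[-0.06,0.05,4.2,0,0,0,2]]}}

```text
time: 47.75
ee_pos: [613.2, 96.6, 227.2]
tool_rot: [2.263, 2.179, 0.001]
force: [-1.2, 0.0, 2.8]
grip_width: 0.276
finger_force: 25.0
```

Contact at the expected height, so I'll release, lift and verify.

Request:
{"op": "servo_tool", "data": {"series": [[0,0,0,0,0,0,4.5],[0,0,0,0,0,0,4.5],[0,0,-2,0,0,0,4.5],[0,0,-6,0,0,0,4.5],[0,0,-11,0,0,0,4.5],[-5,-4,-14,0,0,0,4.5],[-10,-9,-14,0,0,0,4.5],[-20,-12,-14,0,0,0,4.5],[-30,-12,-14,0,0,0,4.5],[-30,-12,-14,0,0,0,4.5],[-30,-12,-14,0,0,0,4.5]]}}

```text
time: 49.12
ee_pos: [480.9, -201.6, 368.5]
tool_rot: [2.265, 2.174, 0.0]
force: [0.6, 0.1, -0.0]
grip_width: 0.484
finger_force: 0.0
```

```bash
python3 - <<'E'
from h import *
for n in ("scene","top"):
    d=grab(n,"f"+n);P=cloud(d);H=hsv(d)
    q=P[box(COL["blue"](H),P,(580,660),(50,140),(150,260))];print(n,"knob",len(q),np.percentile(q,[2,50,98],axis=0).round(1) if len(q) else 0)
    q=P[box(np.ones((480,640),bool),P,(560,605),(-25,20),(165,185))];print("handle",len(q),q.mean(0).round(1) if len(q) else 0)
    a=load(n+"0.npz");P0=cloud(a)
    q=P0[box(np.ones((480,640),bool),P0,(560,605),(-25,20),(165,185))];print("handle0",len(q),q.mean(0).round(1))
d=load("fscene.npz")["image"];cv2.imwrite("pics/fin.png",d[:,:,::-1])
E
```

```text
scene knob 166 [[607.3  86.3 193.4]
 [623.   96.  222.5]
 [628.4 106.8 231.7]]
handle 29 [583.   -1.8 171.7]
handle0 31 [583.4  -1.5 171.6]
top knob 54 [[604.5  86.4 217.5]
 [613.   97.5 231.4]
 [624.1 106.3 237. ]]
handle 21 [581.5  -4.2 174.8]
handle0 18 [582.2  -4.8 175.2]
```

View pics/fin.png

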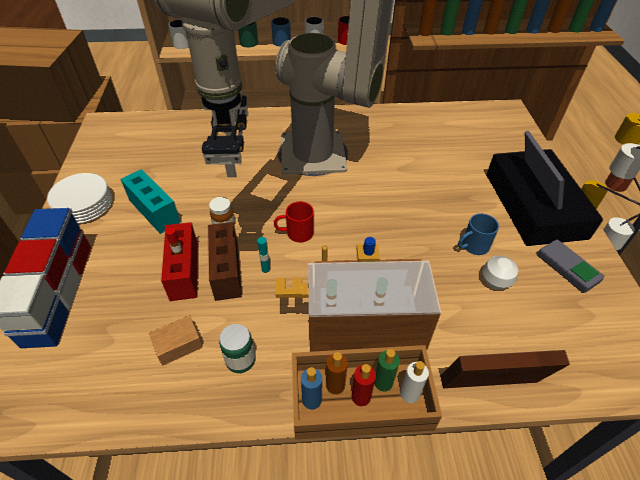

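The final picture shows the door shut, the knob home on its lug at (369,243), two green vials in the cabinet, the used vial in the red stand at (176,240), and the bystanders where they were.

```bash
python3 -c "
from station import *
print(finish_job())"
```

```text
the job is handed in; nothing more can be done
None
```

The job is handed in at about 49 s: the one used vial is in the red stand, both fresh vials are seated in the door's rack, the door is shut and the pin is fully home.

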